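# Fit the citrus reamer to the juicer drive and pack the spare heads

## Robot

A 6-joint arm with a two-finger parallel gripper is mounted at the origin on the work surface. World frame = base frame: x ahead of the robot, y to its left, z up, the work surface at z = 0. Lengths are in mm, angles in rad, forces in N, time in s.
With the tool pointing down it reaches from about 275 to 750 mm from the base axis. Payload 10.2 kg.
Tool frame: the origin (TCP) lies at the very end of the fingers, on their centre line; the grasp point (between the pads) lies ctrl.grip_depth behind it (ctrl.grip_depth is the distance from the TCP to the grasp point, in mm); z points along the fingers, y is the direction in which the jaws open and shut (so a half turn about z gives the same grasp; the last joint's range is limited). The gripper opens to 85 mm and grips with 20 to 120 N. Pads are 22 mm wide; open, the fingers measure 114 mm over their backs; the gripper's body (76 mm by 85 mm) begins 54 mm behind the grasp point. The pads swing forward as they close: fully open they stand 13 mm farther back than shut.
Start: joints at [-1.483, 0.313, 1.498, -0, 1.331, -0.223], TCP at [160.543, -499.857, 231.294] pointing down, gripper open.
Joint ranges: [-2.94, 2.94], [-0.97, 2.17], [0.19, 2.56], [-1.23, 4.37], [0.02, 3.11], [-2.88, 2.88]. Speed limits (rad/s): [2.39, 2.39, 3.01, 3.14, 3.14, 3.14].

## Interface

Orientations are given as a unit quaternion [w, x, y, z].
In Python, from rig import telemetry, eyes, ctrl, nets gives the robot as it stands. The module is installed in compiled form; this text tells all that it offers.
- The arm moves only by the tool drive_tool, never from a script. Its argument "series" is text: rows parted by semicolons, each of 7 numbers parted by spaces: the shift along the tool's x, y, z normalised to -1 to 1, where 1 is 0.12 m, then the turn, a rotation vector about the tool's x, y, z normalised to -1 to 1, where 1 is 0.5 rad, then the opening, from 0 (shut) to 1 (fully open). In form: tx ty tz wx wy wz hand; .... A call has 1 to 20 rows; each row is the pose to reach, as a shift and turn from the pose measured when the call began, along the tool's axes at that moment; what a row does not reach only later rows make up. A row lasts 1/10 s, in which the tool goes at most 50 mm and 8.59 degrees, less where a joint would pass 70% of its speed; a pose out of reach is approached as far as the arm can. A call with a number of a shift or a turn outside -1 to 1 is refused whole. A call with a gripper value outside its range is refused whole. The fingers move at their own pace and stop on an object; "newtons" is the grip in N (left out, the last holds). Time passes only in rows, so rows that repeat a pose let the fingers close. It gives the time, the measured TCP pose, the force and the opening at its end, in the units of the state.
- telemetry.sense(): the state, without advancing time (a new reading comes with each control period).
- eyes.capture(name): name is "scene" or "side" or "wrist"; returns a dict with "frame" (384x512x3 uint8, red, green, blue), "fx", "fy", "cx", "cy" (pixels), "view" (4x4, takes a point from world to camera coordinates). Camera axes: x right, y up, looking along -z (the intrinsics and any distortion apply to the point x, -y, -z); pixel columns grow to the right and rows downward; lengths in mm; the calibration is good to about 2 mm. A picture is of the moment at which its call begins. There is no depth.
- ctrl.finish_job(): hands the job in, once; it reports no verdict.
Trained networks look in a picture, given as the dict that the camera call returned (one of the last four; its "shot" number tells which), for a name from the list of things; names that differ only in an ending like _2 or _b are one class to them, and where a whole thing is asked for, a point or a joint stands for the part that bears it (a point fixed in the world has none). Each returns a list of dicts, best first, with "confidence" (0 to 1); they miss things now and then, are a little off and sometimes report something else, mostly with a low value. They report only what shows in the picture. A call takes as long as a camera call. They do not tell look-alikes from the thing itself.
- nets.spot_in(name, picture): "rect" ([left, top, right, bottom] in pixels, round what is visible of it).
The state is a dict: "time_s": time; "joints": joint angles; "dq": joint speeds; "tau": joint torques, N m; "eef_pos": TCP position; "ee_rot": TCP orientation; "force": force on the tool from outside, world axes, zero at the start; "wrist_torque": the same for the moment, N m; "grip_width": opening from 0.0 (shut) to 1.0 (fully open).
Only numpy, scipy, OpenCV 4.12 (cv2) and the standard library are available. Lean on these libraries where they do the work, as an engineer would, in place of code of your own. Each camera call takes 0.05 s, during which the arm holds its last target. There are 200 camera calls.

## Task

Set up the citrus juicer: stand the reamer in the drive's chuck, shank down to the chuck floor, and turn the sleeve clockwise by its post until the jaws grip the shank tight. Then give the drive a test run by holding its control stick fully over towards the raised rib for two seconds and letting it spring back. Pack every spare head that lies about into the grey case, in any order, and shut the case with its rims edge to edge; leave the other things on the table alone.

Things in the scene. Friction and masses are not known exactly. Their poses are not given: they have to be found in the camera images.
- chuck (a point): upright chuck on the white juicer drive (fixed box 130 x 260 mm, 50 mm high): point where its axis meets its floor, 50 mm above the table. z up, y along the box away from the stick, x across it. Three dark jaws (top 29 mm above the floor) stand 11 mm off the axis at sleeve 0; round them the steel sleeve ring, 64 mm outside diameter, top 23 mm above the floor
- sleeve (a joint): angle of the chuck sleeve, rad: 0 open, grows clockwise seen from above, to 3.0 at most. The three jaws move in together 1.8 mm per rad, meet a 14 mm shank at about 2.2 rad and squeeze harder beyond. Takes 0.25 N m (4 N at the post) to turn, stays where left. Tight at 2.5 to 2.9 rad, the post then pushing back with 10 to 15 N
- post (a point): top of the black upright turning post of the sleeve: round, 14 mm in diameter, axis 68 mm from the chuck's axis, top 65 mm above the drive's top face, carried by an arm whose top is 17 mm above that face. It circles the chuck with the sleeve; at sleeve 0 it stands 2.6 rad anticlockwise from x of point chuck
- jaw0: one of the three chuck jaws, dark steel, 9 x 8 mm, 24 mm high; origin under its middle
- jaw1: second jaw, alike
- jaw2: third jaw, alike
- reamer: citrus reamer: steel shank 14 mm in diameter, 40 mm long; above it a white hub 40 mm in diameter, 16 mm high; on top a ribbed cone 26 mm high. 100 g. Origin: centre of the shank's lower end, z up the shank. Starts upright on the table in the 18 mm through hole of a fixed wooden block (60 x 60 mm, 22 mm high). Stands by itself in the open chuck
- stick_ball (a point): centre of the black ball (24 mm in diameter) of the drive's control stick, 117 mm above the table when upright, 65 mm above its pivot; rod 10 mm thick. A raised steel rib (40 mm long, 6 mm high) on the drive's top, 50 mm from the pivot towards +x of point chuck, marks the run side
- stick (a joint): tilt of the control stick, rad: 0 centred, positive towards the raised rib (+x of point chuck), stops at 0.5 either way. Spring-centred, 0.5 N m/rad (about 3 N at the ball for 0.4 rad)
- stick_side (a joint): sideways tilt of the same stick, rad: 0 centred, positive towards the chuck (the +y direction of point chuck), stops at 0.5 either way; same spring
- case: lower half of the grey clamshell case: open box 230 mm (its x) by 140 mm (its y), 40 mm high, walls and floor 5 mm thick, fixed to the table. Origin: centre of its underside, z up. The hinge runs along x on its +y rim, 40 mm above the table
- lid (a joint): opening angle of the upper half of the case, rad: 0 shut, rims edge to edge; 2.0 leaning fully back. Stiff hinge (0.14 N m): stays where it is left, must be pushed all the way shut. The lid is a shell 230 x 140 mm, 22 mm deep; shut, its outer face is 62 mm above the table
- lid_edge (a point): middle of the outer edge of the black tab (60 mm wide, 8 mm thick, 18 mm long) on the lid's free edge, 158 mm from the hinge line. With the lid shut it is 18 mm outside the case's -y wall, 46 mm above the table
- paddle: spare head lying flat: 84 mm long, 12 mm thick all over, 60 g. Square steel shank 12 x 12 mm from 42 mm behind the origin to 12 mm ahead, then a white plastic end to 42 mm ahead: solid paddle 30 x 30 mm. Origin on the underside, on the shank's centre line near the balance point; x along the shank towards the white end, z up. May be absent
- fork: spare head lying flat: 84 mm long, 12 mm thick all over, 60 g. Square steel shank 12 x 12 mm from 42 mm behind the origin to 12 mm ahead, then a white plastic end to 42 mm ahead: two-pronged fork, 30 mm wide. Origin on the underside, on the shank's centre line near the balance point; x along the shank towards the white end, z up. May be absent
- tee: spare head lying flat: 84 mm long, 12 mm thick all over, 60 g. Square steel shank 12 x 12 mm from 42 mm behind the origin to 12 mm ahead, then a white plastic end to 42 mm ahead: neck with one 32 mm crossbar at the tip. Origin on the underside, on the shank's centre line near the balance point; x along the shank towards the white end, z up. May be absent
- cross: spare head lying flat: 84 mm long, 12 mm thick all over, 60 g. Square steel shank 12 x 12 mm from 42 mm behind the origin to 12 mm ahead, then a white plastic end to 42 mm ahead: neck with two 30 mm crossbars. Origin on the underside, on the shank's centre line near the balance point; x along the shank towards the white end, z up. May be absent
- pepper_mill: bystander, to be left alone: dark turned-wood pepper mill, 54 mm in diameter, 145 mm high. Origin: centre of its underside
- oil: bystander, to be left alone: green glass oil bottle, 64 mm in diameter, 200 mm high. Origin: centre of its underside
- bowl: bystander, to be left alone: small white bowl, 76 mm in diameter, 35 mm high. Origin: centre of its underside
- salt_jar: bystander, to be left alone: glass salt jar, 56 mm in diameter, 70 mm high. Origin: centre of its underside
- spice_tin: bystander, to be left alone: steel spice tin, 52 mm in diameter, 60 mm high. Origin: centre of its underside
- spoon: bystander, to be left alone: wooden spoon lying, 240 mm long. Origin: on it, lying
- cup: bystander, to be left alone: blue cup, 72 mm in diameter, 80 mm high. Origin: centre of its underside
There are look-alikes about, which are no part of the job. Leave any green or turquoise look-alike of the tee alone.

How it is judged:
By the outcome, as a careful person would: the job done as asked, in the order asked, and still so for the second after the job is handed in, with the robot touching nothing.
Of paddle, fork, tee, cross only 2 to 4 are there at a start; the rules pass over those that are not, and their reading is None.
At some moment in a run one of paddle, fork, tee, cross may be knocked a few centimetres aside while the robot is not near it.
It also fails if it takes over 208 s, if anything falls off the work surface, if the arm or the gripper's body presses on something with over 40 N, if the wrist force passes 120 N, or if a joint passes its speed limit or range.

## Working session

There is one attempt and no reset: what is moved stays moved. The work goes in short steps, Python scripts to look and compute and a tool call to move; the robot and the scene stay as the last step left them, time stands still between calls to the robot, and variables do not carry over. Pictures are saved under pics/ and viewed, about 12 in all and at most 16, crops included, and the job is handed in when it is done.

Besides the shell and the picture viewer there is one more tool, called after ">>>" as name(argument=value, ...) on one line, values as JSON. drive_tool: Moves the arm, as the interface text tells. Scaled input: -1 to 1 covers 0.12 m each way for a shift and 0.5 rad each way for a turn. Its arguments: {"type":"object","properties":{"series":{"type":"string"},"newtons":{"type":"number"}},"required":["series"]}

```bash
mkdir -p pics; cat > h.py <<'E'
import numpy as np, cv2
from rig import telemetry, eyes, ctrl, nets
from scipy.spatial.transform import Rotation as R
def cap(n,save=None):
    p=eyes.capture(n)
    if save: cv2.imwrite('pics/'+save+'.png',cv2.cvtColor(p['frame'],cv2.COLOR_RGB2BGR))
    return p
def unproj(p,u,v,z):
    V=np.array(p['view']);Rm=V[:3,:3];t=V[:3,3];c=-Rm.T@t
    d=Rm.T@np.array([(u-p['cx'])/p['fx'],-(v-p['cy'])/p['fy'],-1])
    return c+d*(z-c[2])/d[2]
def proj(p,X):
    V=np.array(p['view']);q=V[:3,:3]@np.array(X)+V[:3,3]
    return p['cx']+p['fx']*q[0]/-q[2], p['cy']+p['fy']*q[1]/q[2]
def pose():
    s=telemetry.sense();q=s['ee_rot'];return np.array(s['eef_pos']),R.from_quat([q[1],q[2],q[3],q[0]]),s
def down(yaw):  # tool z down, tool y at world angle yaw (mod pi)
    y=np.array([np.cos(yaw),np.sin(yaw),0]);z=np.array([0,0,-1]);return R.from_matrix(np.c_[np.cross(y,z),y,z])
def rows(P,Rt=None):
    p,r,s=pose();Rt=r if Rt is None else Rt
    d=r.inv().apply(np.array(P)-p)/120;w=(r.inv()*Rt).as_rotvec()/.5
    return np.round(np.r_[d,w],3)
E
cat > a.py <<'E'
from h import *
for n in ['scene','side','wrist']:
    p=cap(n,n+'0'); print(n,p.keys(),p['fx'],p['fy'],p['cx'],p['cy'],np.round(p['view'],3).tolist())
    for k in ['chuck','post','reamer','stick_ball','case','lid','lid_edge','paddle','fork','tee','cross','jaw0','spoon','bowl','cup','oil','pepper_mill','salt_jar','spice_tin']:
        try: print(k,[(np.round(d['rect']).tolist(),round(d['confidence'],2)) for d in nets.spot_in(k,p)][:3])
        except Exception as e: print(k,e)
print(telemetry.sense(),ctrl.grip_depth)
E
python3 a.py
```

```text
scene dict_keys(['frame', 'fx', 'fy', 'cx', 'cy', 'view', 'shot']) 430.4225151381766 430.4225151381766 250.50973388663607 192.0596534209305 [[-0.855, 0.518, -0.003, 470.778], [-0.408, -0.67, 0.62, 149.143], [0.319, 0.532, 0.784, -1378.607], [0.0, 0.0, 0.0, 1.0]]
chuck [([163.0, 108.0, 244.0, 189.0], 0.95), ([135.0, 140.0, 160.0, 172.0], 0.28)]
post [([201.0, 142.0, 236.0, 159.0], 0.71), ([181.0, 106.0, 192.0, 130.0], 0.18)]
reamer [([196.0, 215.0, 208.0, 233.0], 0.68)]
stick_ball [([181.0, 106.0, 193.0, 130.0], 0.66)]
case [([273.0, 252.0, 419.0, 357.0], 0.83)]
lid [([313.0, 269.0, 417.0, 358.0], 0.68), ([211.0, 265.0, 245.0, 323.0], 0.17)]
lid_edge [([318.0, 272.0, 418.0, 357.0], 0.55)]
paddle [([216.0, 205.0, 246.0, 224.0], 0.57)]
fork []
tee [([234.0, 349.0, 268.0, 384.0], 0.75), ([268.0, 216.0, 291.0, 231.0], 0.55), ([251.0, 235.0, 270.0, 266.0], 0.54)]
cross [([201.0, 143.0, 238.0, 158.0], 0.29)]
jaw0 []
spoon [([355.0, 225.0, 412.0, 302.0], 0.72), ([201.0, 141.0, 237.0, 159.0], 0.61)]
bowl [([213.0, 258.0, 240.0, 279.0], 0.6)]
cup [([132.0, 144.0, 164.0, 174.0], 0.63)]
oil [([2
[... 2390 characters left out ...]
in []
{'time_s': 3.0, 'joints': array([-1.48341058e+00,  3.12920548e-01,  1.49767862e+00, -3.05680501e-05,
        1.33098369e+00, -2.23377668e-01]), 'dq': array([ 0.00097127,  0.00055536, -0.00093103,  0.00056101, -0.00086245,
        0.00078093]), 'tau': array([ 6.21727668e-04, -4.12161219e+01, -2.59896415e+01, -2.16608937e-04,
        5.08148678e-04,  9.24646258e-06]), 'eef_pos': array([ 160.53111721, -499.8725068 ,  231.29171261]), 'ee_rot': array([ 3.87822824e-06,  9.87951969e-01,  1.54760805e-01, -1.51451508e-05]), 'force': array([ 0.50598386, -0.19635774,  0.24828053]), 'wrist_torque': array([-0.02961046,  0.00024286, -0.00114256]), 'grip_width': 1.0018779562425497} 18.700000000000003
```

```bash
python3 -c "
import cv2
a=cv2.imread('pics/scene0.png')[90:384,110:440];cv2.imwrite('pics/s0.png',cv2.resize(a,None,fx=2,fy=2,interpolation=3)[:600])
a=cv2.imread('pics/side0.png')[110:384,60:440];cv2.imwrite('pics/d0.png',cv2.resize(a,None,fx=2,fy=2,interpolation=3))"
```

```text
(no output)
```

View pics/s0.png

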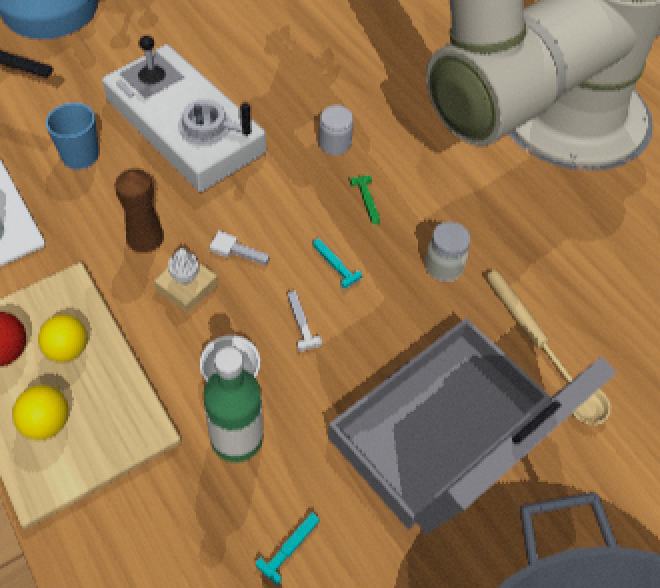

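View pics/d0.png

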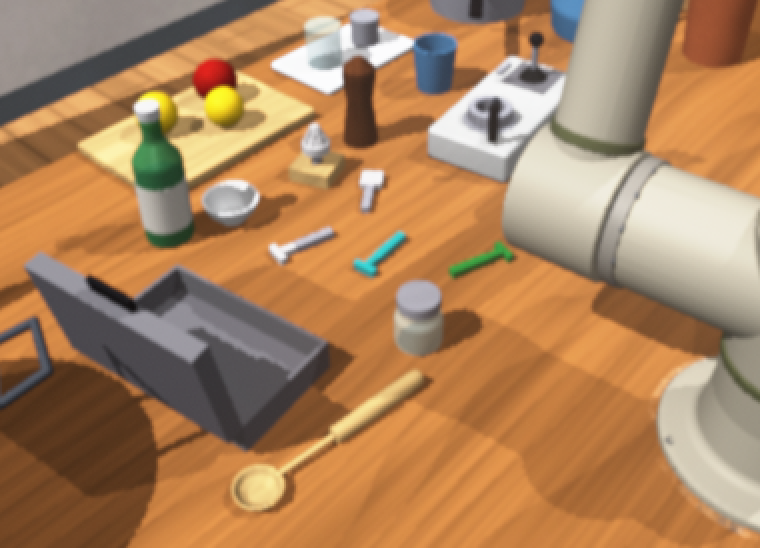

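```bash
cat > b.py <<'E'
from h import *
a=cap('scene');b=cap('side')
A=lambda x,y:(x/2+110,y/2+90);B=lambda x,y:(x/2+60,y/2+110)
def tri(p,q):
    M=[];r=[]
    for P,(u,v) in((a,p),(b,q)):
        c=unproj(P,u,v,1e3);e=unproj(P,u,v,0);d=(e-c)/np.linalg.norm(e-c);K=np.eye(3)-np.outer(d,d);M.append(K);r.append(K@c)
    X=np.linalg.solve(M[0]+M[1],r[0]+r[1]);return X.round(1),round(np.linalg.norm(M[0]@X-r[0])*2,1)
for n,p,q in [('ball',(147,43),(536,38)),('post',(246,106),(493,101)),('reamtip',(183,251),(316,124)),('caseback/right rim',(465,320),(328,345)),('case left rim',(330,430),(178,268)),('casefront',(415,525),None),('sp',(268,260),(368,208)),('tee end',(292,293),(332,233)),('tee bar',(309,343),(277,252)),('drive front',(200,172),(430,126)),('drive right',(265,133),(503,160))]:
    if q: print(n,tri(A(*p),B(*q)))
for n,p,z in [('ball',(147,43),117),('post',(246,106),115),('chuck ringtop',(203,117),73),('dL',(104,82),50),('dT',(165,47),50),('dR',(265,133),50),('dF',(200,172),50),('bl',(156,280),22),('br',(217,280),22),('pad end',(268,260),12),('pad white far',(217,243),12),('tee end',(292,293),12),('tee bar',(309,344),12),('case back',(465,320),40),('case left',(330,430),40),('case front',(415,522),40),('case right',(550,402),40)]:
    print(n,unproj(a,*A(*p),z).round(0))
print()
for n,p,z in [('ball',(536,38),117),('post',(493,101),115),('ring',(490,113),73),('bl',(289,173),22),('pad end',(368,208),12),('pad far',(373,172),12),('tee end',(332,233),12),('tee bar',(277,252),12),('case R',(328,345),40),('caseL',(178,268),40),('caseF',(247,445),40)]:
    print(n,unproj(b,*B(*p),z).round(0))
E
python3 b.py
```

```text
ball (array([ 558.9, -380.1,  113.9]), np.float64(1.4))
post (array([ 496.5, -185.6,  115.7]), np.float64(5.3))
reamtip (array([680.9, -29.6,  79. ]), np.float64(1.8))
caseback/right rim (array([409.1, 223.2,  29.5]), np.float64(0.1))
case left rim (array([637.7, 254.4,  27. ]), np.float64(5.2))
sp (array([567. ,  -8.7,   0.8]), np.float64(4.3))
tee end (array([5.677e+02, 5.750e+01, 2.000e-01]), np.float64(0.9))
tee bar (array([590.1, 135.3,   4.3]), np.float64(0.6))
drive front (array([ 588. , -164. ,   47.6]), np.float64(4.8))
drive right (array([ 467.5, -182.2,   38.4]), np.float64(5.6))
ball [ 560. -376.  117.]
post [ 498. -183.  115.]
chuck ringtop [ 544. -233.   73.]
dL [ 632. -402.   50.]
dT [ 513. -426.   50.]
dR [ 471. -176.   50.]
dF [ 590. -159.   50.]
bl [720. -44.  22.]
br [650.  -1.  22.]
pad end [572.   1.  12.]
pad white far [618. -61.  12.]
tee end [572.  63.  12.]
tee bar [593. 140.  12.]
case back [414. 227.  40.]
case left [642. 262.  40.]
case front [621. 398.  40.]
case right [399. 368.  40.]

ball [ 556. -376.  117.]
post [ 498. -191.  115.]
ring [ 521. -219.   73.]
bl [686.  22.  22.]
pad end [558.  -1.  12.]
pad far [608. -66.  12.]
tee end [557.  68.  12.]
tee bar [583. 141.  12.]
case R [402. 230.  40.]
caseL [625. 259.  40.]
caseF [367. 376.  40.]
```

```bash
cat >> h.py <<'E'
def plan(*way,hand=None):
    """way: (P,R or None); prints drive_tool series for each call, chained from the pose now"""
    p,r,s=pose();h=round(min(s['grip_width'],1),2) if hand is None else hand
    print('at',p.round(1),'yaw',round(np.arctan2(*r.as_matrix()[[1,0],1]),3),'j6',round(s['joints'][5],2))
    for P,Rt in way:
        Rt=r if Rt is None else Rt;P=np.array(P,float)
        W=(r.inv()*Rt).as_rotvec();n=int(np.ceil(max(np.abs(r.inv().apply(P-p)).max()/118,np.abs(W).max()/.49,1e-3)))
        for i in range(n):
            q=p+(P-p)/(n-i);rr=r*R.from_rotvec(W/n)
            d=r.inv().apply(q-p);w=W/n
            k=int(np.ceil(max(np.linalg.norm(d)/50,np.linalg.norm(w)/.15)))+1
            print(' '.join('%g'%x for x in np.r_[d/120,w/.5].round(3)+0.)+f' {h}  x{k}');p,r=q,rr
E
python3 -c "
from h import *
plan(([585,-280,280],None))"
```

```text
at [ 160.6 -499.9  231.3] yaw -1.26 j6 -0.22
0.982 -0.166 -0.101 0 0 0 1.0  x4
0.982 -0.166 -0.101 0 0 0 1.0  x4
0.982 -0.166 -0.101 0 0 0 1.0  x4
0.982 -0.166 -0.101 0 0 0 1.0  x4
```

>>> drive_tool(series="0.982 -0.166 -0.101 0 0 0 1; 0.982 -0.166 -0.101 0 0 0 1; 0.982 -0.166 -0.101 0 0 0 1; 0.982 -0.166 -0.101 0 0 0 1")

```text
time_s: 3.5
eef_pos: [268.7, -443.7, 243.9]
ee_rot: [0.0, 0.988, 0.157, 0.0]
force: [-0.3, -1.5, 0.0]
grip_width: 1.002
```

>>> drive_tool(series="0.982 -0.166 -0.101 0 0 0 1; 0.982 -0.166 -0.101 0 0 0 1; 0.982 -0.166 -0.101 0 0 0 1; 0.982 -0.166 -0.101 0 0 0 1")

```text
time_s: 3.9
eef_pos: [375.8, -387.7, 256.1]
ee_rot: [0.001, 0.987, 0.158, 0.0]
force: [-0.2, -1.2, -0.1]
grip_width: 0.997
```

>>> drive_tool(series="0.982 -0.166 -0.101 0 0 0 1; 0.982 -0.166 -0.101 0 0 0 1; 0.982 -0.166 -0.101 0 0 0 1; 0.982 -0.166 -0.101 0 0 0 1")

```text
time_s: 4.3
eef_pos: [482.3, -331.9, 267.9]
ee_rot: [0.0, 0.987, 0.159, 0.0]
force: [0.3, -0.7, 0.4]
grip_width: 0.998
```

>>> drive_tool(series="0.982 -0.166 -0.101 0 0 0 1; 0.982 -0.166 -0.101 0 0 0 1; 0.982 -0.166 -0.101 0 0 0 1; 0.982 -0.166 -0.101 0 0 0 1")

```text
time_s: 4.7
eef_pos: [588.3, -276.6, 279.2]
ee_rot: [0.0, 0.987, 0.159, -0.0]
force: [-0.4, 0.2, -0.3]
grip_width: 1.003
```

```bash
python3 -c "
from h import *
plan(([650,-30,280],None))
p=cap('wrist','w1');np.save('w1.npy',{k:p[k] for k in ('fx','fy','cx','cy','view')})
a=cv2.imread('pics/w1.png');cv2.imwrite('pics/w1b.png',cv2.resize(a,(768,576),interpolation=2))"
```

```text
at [ 588.3 -276.6  279.2] yaw -1.251 j6 0.63
0.567 -0.895 -0.004 0 0 0 1  x4
0.567 -0.895 -0.004 0 0 0 1  x4
```

View pics/w1b.png

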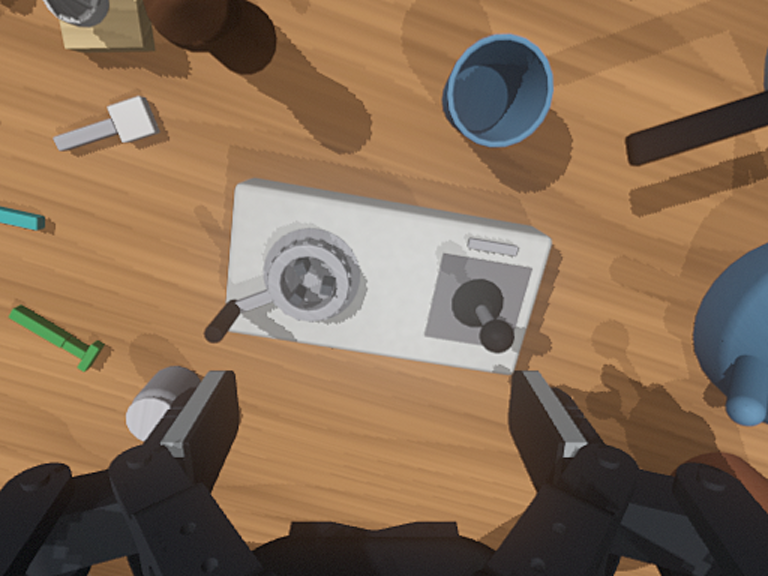

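```bash
python3 -c "
from h import *
p=np.load('w1.npy',allow_pickle=True).item()
for n,u,v,z in [('jaws',310,281,79),('ringtop',307,279,73),('post',214,332,115),('postbase',240,304,67),('ball',497,336,117),('rib',493,246,56),('TL',237,183,50),('TR',549,238,50),('BR',516,372,50),('BL',230,332,50),('stickbase',478,303,56),
 ('pad sh',57,143,12),('pad wh',146,113,12),('block r',152,28,22)]: print(n,unproj(p,u/1.5,v/1.5,z).round(1))
"
```

```text
jaws [ 542.3 -241.8   79. ]
ringtop [ 541.  -238.9   73. ]
post [ 497.1 -188.7  115. ]
postbase [ 501.6 -193.4   67. ]
ball [ 558.  -379.6  117. ]
rib [ 608.1 -371.4   56. ]
TL [ 591.2 -165.2   50. ]
TR [ 627.5 -413.5   50. ]
BR [ 507.6 -437.4   50. ]
BL [ 465.9 -188.4   50. ]
stickbase [ 559.4 -378.5   56. ]
pad sh [568.6  -6.6  12. ]
pad wh [615.4 -72.9  12. ]
block r [678.4 -71.1  22. ]
```

>>> drive_tool(series="0.567 -0.895 0 0 0 0 1; 0.567 -0.895 0 0 0 0 1; 0.567 -0.895 0 0 0 0 1; 0.567 -0.895 0 0 0 0 1")

```text
time_s: 5.15
eef_pos: [617.4, -153.3, 279.4]
ee_rot: [0.0, 0.987, 0.159, -0.0]
force: [0.0, -0.8, -0.9]
grip_width: 1.0
```

>>> drive_tool(series="0.3 -0.8 0 0 0 0 1; 0.3 -0.8 0 0 0 0 1; 0.3 -0.8 0 0 0 0 1; 0.3 -0.8 0 0 0 0 1; 0.3 -0.8 0 0 0 0 1")

```text
time_s: 5.65
eef_pos: [621.0, -53.5, 279.2]
ee_rot: [0.001, 0.987, 0.158, -0.001]
force: [-0.6, -0.5, -0.1]
grip_width: 0.997
```

```bash
python3 -c "
from h import *
print(pose()[0])
p=cap('wrist','w2');np.save('w2.npy',{k:p[k] for k in ('fx','fy','cx','cy','view')})
a=cv2.imread('pics/w2.png');cv2.imwrite('pics/w2b.png',cv2.resize(a,(768,576),interpolation=2))"
```

```text
[620.9627478  -53.48897746 279.2236599 ]
```

View pics/w2b.png

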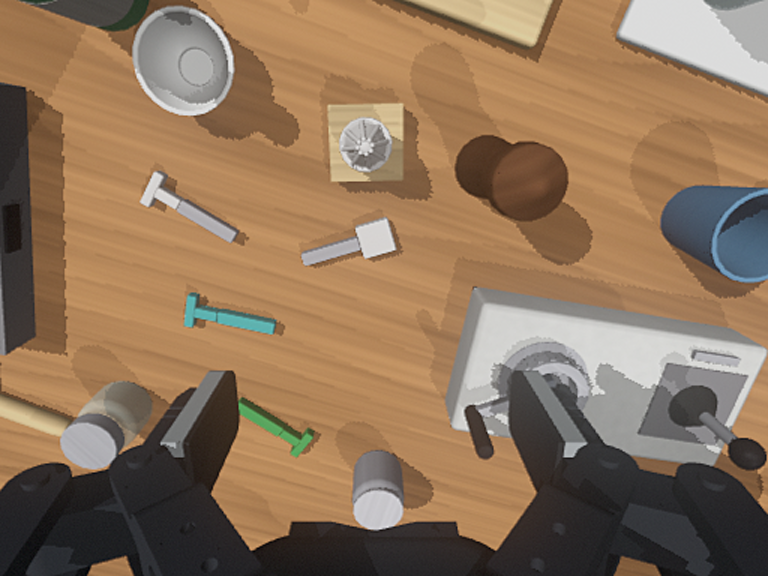

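```bash
python3 -c "
from h import *
p=np.load('w2.npy',allow_pickle=True).item()
for n,u,v,z in [('tip',366,147,82),('hub',365,145,52),('b1',328,104,22),('b2',403,103,22),('b3',403,181,22),('b4',330,182,22),('blk',366,142.5,22),
 ('ring',546,373,73),('pad sh',304,258,12),('pad wh',394,237,12),('tee sh',239,239,12),('tee bar',154,191,12),('tin',378,505,60),('salt',92,442,70),('mill',530,180,145),('bowl',183,60,35)]: print(n,unproj(p,u/1.5,v/1.5,z).round(1))
"
```

```text
tip [682.2 -28.9  82. ]
hub [681.9 -27.8  52. ]
b1 [701.2   9.7  22. ]
b2 [720.5 -46.5  22. ]
b3 [663.1 -66.7  22. ]
b4 [643.3  -9.1  22. ]
blk [682.8 -27.9  22. ]
ring [ 556.2 -226.9   73. ]
pad sh [570.1  -5.6  12. ]
pad wh [613.6 -76.2  12. ]
tee sh [569.   53.9  12. ]
tee bar [587.5 132.8  12. ]
tin [ 370.7 -141.5   60. ]
salt [367.2 123.8  70. ]
mill [ 697.1 -124.3  145. ]
bowl [696.8 120.   35. ]
```

```bash
python3 -c "
from h import *
plan(([682.5,-28.3,170],None),([682.5,-28.3,100],None),([682.5,-28.3,34],None),hand=.7)"
```

```text
at [621.1 -53.4 279.1] yaw -1.254 j6 0.98
0.553 -0.04 0.909 0 0 0 0.7  x4
0.001 0 0.583 0 0 0 0.7  x3
0.001 0 0.55 0 0 0 0.7  x3
```

>>> drive_tool(series="0.553 -0.04 0.6 0 0 0 0.7; 0.553 -0.04 0.909 0 0 0 0.7; 0.553 -0.04 0.909 0 0 0 0.7; 0.553 -0.04 0.909 0 0 0 0.7; 0.553 -0.04 0.909 0 0 0 0.7; 0.553 -0.04 0.909 0 0 0 0.7", newtons=60)

```text
time_s: 6.3
eef_pos: [682.9, -29.5, 172.7]
ee_rot: [0.001, 0.988, 0.157, 0.001]
force: [-0.0, -0.3, 0.5]
grip_width: 0.699
```

```bash
python3 -c "
from h import *
plan(([682.5,-28.3,34],None),hand=.7)"
```

```text
at [682.9 -29.5 172.7] yaw -1.255 j6 1.04
-0.001 -0.007 0.578 0 0 0 0.7  x3
-0.001 -0.007 0.578 0 0 0 0.7  x3
```

>>> drive_tool(series="0 -0.007 0.3 0 0 0 0.7; 0 -0.007 0.578 0 0 0 0.7; 0 -0.007 0.578 0 0 0 0.7; 0 -0.007 0.578 0 0 0 0.7")

```text
time_s: 6.7
eef_pos: [683.4, -29.3, 105.8]
ee_rot: [0.002, 0.988, 0.157, 0.002]
force: [-0.7, -0.9, 0.2]
grip_width: 0.699
```

>>> drive_tool(series="0 0 0.3 0 0 0 0.7; 0 0 0.6 0 0 0 0.7; 0 0 0.6 0 0 0 0.7; 0 0 0.6 0 0 0 0.7; 0 0 0.6 0 0 0 0; 0 0 0.6 0 0 0 0; 0 0 0.6 0 0 0 0; 0 0 0.6 0 0 0 0; 0 0 0.6 0 0 0 0; 0 0 0.6 0 0 0 0; 0 0 0.6 0 0 0 0; 0 0 0.6 0 0 0 0")

```text
time_s: 7.9
eef_pos: [685.3, -29.6, 37.3]
ee_rot: [0.002, 0.988, 0.157, 0.005]
force: [0.2, 1.1, 8.1]
grip_width: 0.444
```

```bash
python3 -c "
from h import *
p,r,s=pose();print(s['force'],s['grip_width'])
plan(([682.5,-28.3,150],None),([682.5,-28.3,165],None),([540.5,-240,165],None),hand=0)"
```

```text
[0.18019311 1.0960438  8.09143868] 0.44365451368864095
at [685.3 -29.6  37.3] yaw -1.255 j6 1.04
-0.011 -0.011 -0.94 0 0 0 0  x4
0.001 0.001 -0.125 0 0 0 0  x2
-0.836 0.655 -0.003 0 0 0 0  x4
-0.836 0.655 -0.003 0 0 0 0  x4
```

>>> drive_tool(series="0 0 -0.3 0 0 0 0; 0 0 -0.6 0 0 0 0; 0 0 -0.95 0 0 0 0; 0 0 -0.95 0 0 0 0; 0 0 -0.95 0 0 0 0")

```text
time_s: 8.4
eef_pos: [684.6, -29.2, 153.3]
ee_rot: [0.003, 0.988, 0.157, 0.006]
force: [-0.2, -0.4, -2.6]
grip_width: 0.442
```

>>> drive_tool(series="-0.3 0.25 -0.2 0 0 0 0; -0.6 0.5 -0.2 0 0 0 0; -0.836 0.65 -0.2 0 0 0 0; -0.836 0.65 -0.2 0 0 0 0; -0.836 0.65 -0.2 0 0 0 0")

```text
time_s: 8.9
eef_pos: [612.7, -134.6, 176.2]
ee_rot: [0.003, 0.988, 0.157, 0.006]
force: [-0.1, 1.1, -1.7]
grip_width: 0.442
```

```bash
python3 -c "
from h import *
plan(([542.7,-239.3,175],None),hand=0)"
```

```text
at [ 612.7 -134.6  176.2] yaw -1.256 j6 0.85
-0.825 0.649 0.005 0 0 0 0  x4
```

>>> drive_tool(series="-0.4 0.3 0 0 0 0 0; -0.825 0.649 0 0 0 0 0; -0.825 0.649 0 0 0 0 0; -0.825 0.649 0 0 0 0 0; -0.825 0.649 0.3 0 0 0 0; -0.825 0.649 0.4 0 0 0 0; -0.825 0.649 0.4 0 0 0 0")

```text
time_s: 9.6
eef_pos: [543.1, -237.7, 125.6]
ee_rot: [0.001, 0.988, 0.157, 0.004]
force: [-0.9, -0.5, 0.4]
grip_width: 0.445
```

```bash
python3 -c "
from h import *
plan(([542.7,-239.3,125],None),hand=0)
o=[]
for n in ('scene','side'):
    p=cap(n,n+'1');u,v=map(int,proj(p,[542,-239,80]));print(u,v)
    o.append(cv2.resize(p['frame'][v-40:v+35,u-50:u+50,::-1],(400,300),interpolation=2))
cv2.imwrite('pics/c1.png',np.hstack(o))"
```

```text
at [ 543.1 -237.7  125.6] yaw -1.255 j6 0.64
-0.007 0.011 0.005 0 0 0 0  x2
210 145
303 159
```

View pics/c1.png

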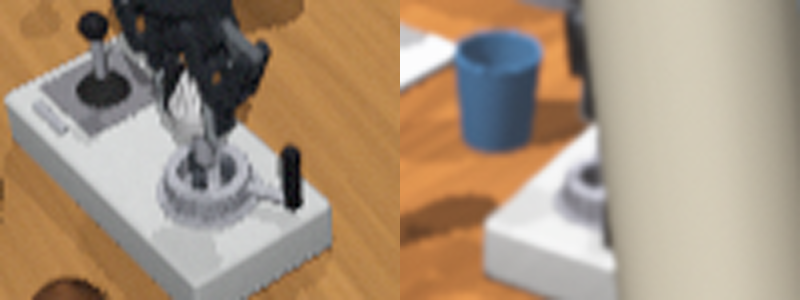

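```bash
python3 -c "
from h import *
p=cap('scene')
print(unproj(p,160+205/4,105+155/4,88),unproj(p,160+206/4,105+174/4,73))
for X in ([543.1,-237.7,88],[540.5,-240,88],[541,-239.5,73],[541+32,-239.5,73],[541-32,-239.5,73],[541,-239.5+32,73],[541,-239.5-32,73]): u,v=proj(p,X);print(X,(u-160)*4,(v-105)*4)
a=p['frame'][125:170,185:240,::-1];cv2.imwrite('pics/c2.png',cv2.resize(a,None,fx=10,fy=10,interpolation=0))"
```

```text
[ 541.17310864 -237.06622281   88.        ] [ 543.73818132 -233.04451517   73.        ]
[543.1, -237.7, 88] 202.27015942180083 155.45052471647227
[540.5, -240, 88] 203.93476658458712 152.22147310547314
[541, -239.5, 73] 205.17372321599396 167.24503557427443
[573, -239.5, 73] 166.6776071527072 183.5438785818268
[509, -239.5, 73] 243.05812179086092 151.20518719600727
[541, -207.5, 73] 225.727753138121 194.1168851335641
[541, -271.5, 73] 185.16068940756998 141.0804714589915
```

View pics/c2.png

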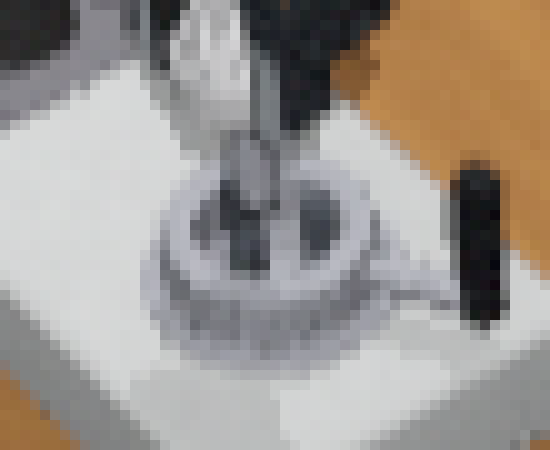

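```bash
python3 -c "
from h import *
plan(([541.2,-236.9,112],None),hand=0)"
```

```text
at [ 544.2 -239.2  128.8] yaw -1.255 j6 0.64
-0.019 -0.027 0.14 0 0 0 0  x2
```

>>> drive_tool(series="-0.02 -0.027 0 0 0 0 0; -0.02 -0.027 0.1 0 0 0 0; -0.02 -0.027 0.14 0 0 0 0; -0.02 -0.027 0.14 0 0 0 0")

```text
time_s: 10.15
eef_pos: [540.6, -236.7, 110.8]
ee_rot: [0.002, 0.988, 0.157, 0.006]
force: [-1.1, -1.0, -1.3]
grip_width: 0.441
```

>>> drive_tool(series="0 0 0.02 0 0 0 0; 0 0 0.06 0 0 0 0; 0 0 0.1 0 0 0 0; 0 0 0.1 0 0 0 0")

```text
time_s: 10.55
eef_pos: [540.4, -236.5, 97.9]
ee_rot: [0.002, 0.988, 0.157, 0.005]
force: [-0.5, -0.2, -1.2]
grip_width: 0.445
```

```bash
python3 -c "
from h import *
print(pose()[2]['force'],pose()[2]['wrist_torque']);plan(([540.8,-236.8,90],None),hand=0)
p=cap('scene')
a=p['frame'][125:170,185:240,::-1];cv2.imwrite('pics/c3.png',cv2.resize(a,None,fx=10,fy=10,interpolation=0))"
```

```text
[-0.47930026 -0.22341667 -1.19275971] [-0.0535989   0.05126292 -0.05310781]
at [ 540.4 -236.5   97.9] yaw -1.255 j6 0.64
0.002 0.003 0.066 0 0 0 0  x2
```

View pics/c3.png

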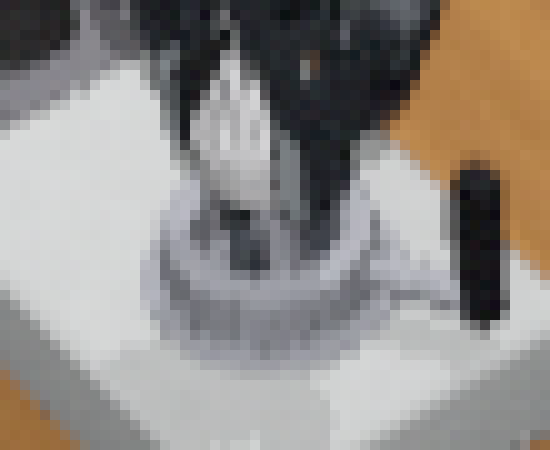

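>>> drive_tool(series="0 0 0.04 0 0 0 0; 0 0 0.08 0 0 0 0; 0 0 0.08 0 0 0 0; 0 0 0.095 0 0 0 0; 0 0 0.095 0 0 0 0; 0 0 0.1 0 0 0 0; 0 0 0.1 0 0 0 0")

```text
time_s: 11.3
eef_pos: [541.0, -236.6, 87.3]
ee_rot: [0.002, 0.988, 0.157, 0.006]
force: [-2.1, 1.9, 6.1]
grip_width: 0.442
```

```bash
python3 -c "
from h import *
print(pose()[2]['force'],pose()[2]['wrist_torque']);plan(([540.8,-236.8,86],None),hand=0)"
```

```text
[-2.10434036  1.88418251  6.12620344] [ 0.42057266  0.45336498 -0.0224814 ]
at [ 541.  -236.6   87.3] yaw -1.255 j6 0.64
-0.002 0.001 0.011 0 0 0 0  x2
```

>>> drive_tool(series="0 0 0 0 0 0 0.7; 0 0 0 0 0 0 0.7; 0 0 0 0 0 0 0.7; 0 0 0 0 0 0 0.7; 0 0 -0.1 0 0 0 0.7; 0 0 -0.3 0 0 0 0.7; 0 0 -0.6 0 0 0 0.7; 0 0 -0.95 0 0 0 0.7; 0 0 -0.95 0 0 0 0.7; 0 0 -0.95 0 0 0 0.7")

```text
time_s: 12.3
eef_pos: [539.7, -236.4, 202.5]
ee_rot: [0.003, 0.988, 0.157, 0.007]
force: [-0.5, 0.7, -0.0]
grip_width: 0.701
```

```bash
python3 -c "
from h import *
plan(([496.7,-187.5,190],down(.72)),([496.7,-187.5,84],down(.72)),hand=.5)
p=cap('wrist','w3');o=[]
cv2.imwrite('pics/w3b.png',cv2.resize(p['frame'][:,:,::-1],(768,576),interpolation=2))
np.save('w3.npy',{k:p[k] for k in ('fx','fy','cx','cy','view')})"
```

```text
at [ 539.7 -236.4  202.5] yaw -1.255 j6 0.64
-0.043 -0.1 0.019 0.007 0 -0.79 0.5  x4
-0.001 -0.109 0.02 0.007 0 -0.79 0.5  x4
0.041 -0.101 0.02 0.007 0 -0.79 0.5  x4
0.076 -0.077 0.021 0.007 0 -0.79 0.5  x4
0.1 -0.042 0.021 0.007 0 -0.79 0.5  x4
0 0 0.883 0 0 0 0.5  x4
```

View pics/w3b.png

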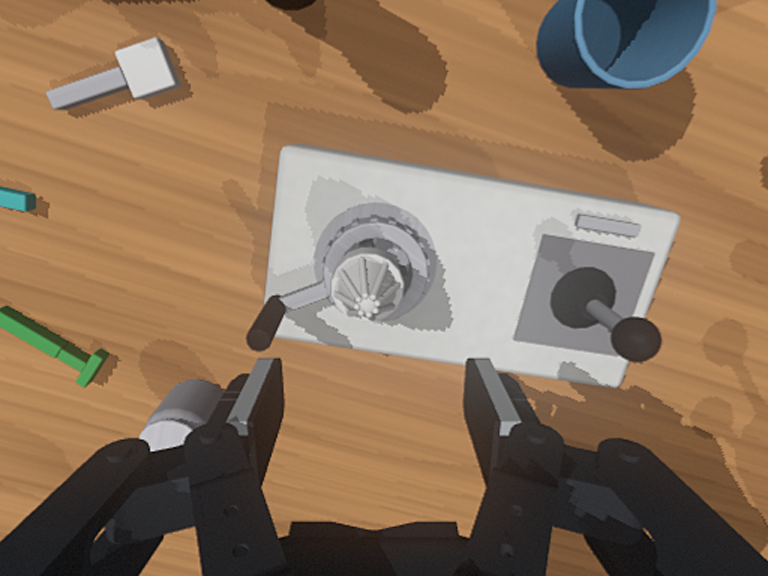

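```bash
python3 -c "
from h import *
p=np.load('w3.npy',allow_pickle=True).item()
for n,u,v,z in [('reamtip',366,305,132),('post',260,339,115),('ball',636,339,117),('rib',608,224,56),('TL',286,147,50),('TR',680,215,50),('BR',622,386,50),('BL',278,337,50),('ringouter mid',378,248,73)]: print(n,unproj(p,u/1.5,v/1.5,z).round(1))
"
```

```text
reamtip [ 537.9 -234.5  132. ]
post [ 496.  -188.5  115. ]
ball [ 558.3 -378.7  117. ]
rib [ 608.3 -369.7   56. ]
TL [ 590.3 -166.5   50. ]
TR [ 627.5 -414.    50. ]
BR [ 506.1 -435.4   50. ]
BL [ 468.  -193.5   50. ]
ringouter mid [ 553.3 -236.6   73. ]
```

>>> drive_tool(series="-0.02 -0.05 0 0 0 -0.3 0.5; -0.043 -0.1 0 0 0 -0.6 0.5; -0.043 -0.1 0 0 0 -0.79 0.5; -0.043 -0.1 0 0 0 -0.79 0.5")

```text
time_s: 12.75
eef_pos: [530.3, -225.9, 199.9]
ee_rot: [0.002, 0.937, 0.348, 0.004]
force: [0.8, -1.1, 0.3]
grip_width: 0.499
```

>>> drive_tool(series="0 -0.05 0 0 0 -0.3 0.5; 0 -0.109 0 0 0 -0.6 0.5; 0 -0.109 0 0 0 -0.79 0.5; 0 -0.109 0 0 0 -0.79 0.5")

```text
time_s: 13.15
eef_pos: [521.5, -215.9, 199.1]
ee_rot: [0.003, 0.851, 0.525, 0.004]
force: [-0.3, 0.8, -0.1]
grip_width: 0.498
```

>>> drive_tool(series="0.02 -0.05 0 0 0 -0.3 0.5; 0.041 -0.1 0 0 0 -0.6 0.5; 0.041 -0.1 0 0 0 -0.79 0.5; 0.041 -0.1 0 0 0 -0.79 0.5")

```text
time_s: 13.55
eef_pos: [512.9, -206.1, 198.6]
ee_rot: [0.003, 0.733, 0.68, 0.003]
force: [0.8, -0.1, -0.7]
grip_width: 0.497
```

>>> drive_tool(series="0.03 -0.03 0 0 0 -0.3 0.5; 0.07 -0.07 0 0 0 -0.6 0.5; 0.076 -0.077 0 0 0 -0.79 0.5; 0.076 -0.077 0 0 0 -0.79 0.5")

```text
time_s: 13.95
eef_pos: [504.3, -196.3, 198.3]
ee_rot: [0.003, 0.587, 0.81, 0.002]
force: [-0.6, -0.2, 0.3]
grip_width: 0.501
```

>>> drive_tool(series="0.05 -0.02 0 0 0 -0.3 0.5; 0.1 -0.04 0 0 0 -0.6 0.5; 0.1 -0.04 0 0 0 -0.79 0.5; 0.1 -0.04 0 0 0 -0.79 0.5")

```text
time_s: 14.35
eef_pos: [496.1, -186.5, 198.1]
ee_rot: [0.003, 0.419, 0.908, 0.002]
force: [0.0, 0.8, 0.9]
grip_width: 0.497
```

```bash
python3 -c "
from h import *
plan(([496.3,-187.8,85],down(.72)),hand=.5)"
```

```text
at [ 496.1 -186.5  198.1] yaw 0.706 j6 -1.29
-0.005 -0.011 0.943 0.012 0.01 -0.028 0.5  x4
```

>>> drive_tool(series="0 -0.01 0.3 0.012 0.01 -0.028 0.5; 0 -0.01 0.6 0.012 0.01 -0.028 0.5; 0 -0.01 0.8 0.012 0.01 -0.028 0.5; 0 -0.01 0.94 0.012 0.01 -0.028 0.5; 0 -0.01 0.94 0.012 0.01 -0.028 0.5; 0 -0.01 0.94 0.012 0.01 -0.028 0; 0 -0.01 0.94 0.012 0.01 -0.028 0; 0 -0.01 0.94 0.012 0.01 -0.028 0; 0 -0.01 0.94 0.012 0.01 -0.028 0; 0 -0.01 0.94 0.012 0.01 -0.028 0; 0 -0.01 0.94 0.012 0.01 -0.028 0", newtons=30)

```text
time_s: 15.45
eef_pos: [496.5, -187.6, 86.4]
ee_rot: [0.001, 0.413, 0.911, -0.0]
force: [-1.8, -0.4, 5.6]
grip_width: 0.152
```

```bash
cat > arc.py <<'E'
from h import *
import sys
# python arc.py cx cy r  th1 th2 ... : rows from current pose to post angles along arc
cx,cy,r=map(float,sys.argv[1:4]);p,rr,s=pose();print(p,s['force'],s['grip_width'],s['joints'][5])
print('post ang',np.arctan2(p[1]-cy,p[0]-cx),'rad',np.hypot(p[0]-cx,p[1]-cy))
c=rr
q0,R0=p,rr
th0=float(sys.argv[4]);ths=[float(t) for t in sys.argv[5:]]
for th in [th0]+ths: 
    P=np.array([cx+r*np.cos(th),cy+r*np.sin(th),p[2]]);Rt=down(th-np.pi/2)
    w=(R0.inv()*Rt).as_rotvec()/.5;d=R0.inv().apply(P-q0)/120
    print(th,' '.join('%g'%x for x in np.r_[d,w].round(3)+0.),'0')
    if abs(w[2])>.9: q0,R0=P,Rt;print('--new call')
E
python3 arc.py 540.3 -237 67.5 2.2 2.1 2.0 1.9 1.85 1.75 1.65 1.55 1.45 1.4
```

```text
[ 496.48485197 -187.64788772   86.43193967] [-1.75452797 -0.38511699  5.5542424 ] 0.15168479653545838 -1.301548353173636
post ang 2.296833946470593 rad 65.99544062526112
2.2 0.01 0.054 0 0.001 0.004 0.181 0
2.1 0.002 0.11 0 0.001 0.004 0.381 0
2.0 -0.011 0.165 0 0.001 0.004 0.581 0
1.9 -0.03 0.218 0 0.001 0.004 0.781 0
1.85 -0.041 0.243 0 0.002 0.004 0.881 0
1.75 -0.068 0.293 0 0.002 0.004 1.081 0
--new call
1.65 -0.003 0.056 0 0 0 0.2 0
1.55 -0.011 0.112 0 0 0 0.4 0
1.45 -0.025 0.166 0 0 0 0.6 0
1.4 -0.034 0.193 0 0 0 0.7 0
```

>>> drive_tool(series="0.01 0.054 0 0 0 0.18 0; 0.002 0.11 0 0 0 0.38 0; -0.011 0.165 0 0 0 0.58 0; -0.03 0.218 0 0 0 0.78 0; -0.041 0.243 0 0 0 0.88 0; -0.041 0.243 0 0 0 0.88 0; -0.041 0.243 0 0 0 0.88 0")

```text
time_s: 16.15
eef_pos: [522.7, -175.0, 86.6]
ee_rot: [0.004, 0.602, 0.798, -0.001]
force: [5.1, -16.4, -9.6]
grip_width: 0.151
```

```bash
python3 arc.py 540.3 -237 67.5 1.75 1.65 1.55 1.45 1.4
```

```text
[ 522.66313252 -174.99542521   86.60906227] [  5.10892649 -16.42531063  -9.61976885] 0.15116949036079125 -0.8105126060658586
post ang 1.8479217471043667 rad 64.46414809295976
1.75 0.023 0.055 0 0.006 0.015 0.198 0
1.65 0.014 0.111 0 0.007 0.015 0.398 0
1.55 0 0.165 0 0.008 0.014 0.598 0
1.45 -0.019 0.218 0.001 0.009 0.014 0.798 0
1.4 -0.03 0.244 0.001 0.009 0.014 0.898 0
```

```bash
python3 arc.py 539.5 -240.5 68 1.75 1.65 1.55 1.45 1.4
```

```text
[ 522.66313252 -174.99542521   86.60906227] [  5.10892649 -16.42531063  -9.61976885] 0.15116949036079125 -0.8105126060658586
post ang 1.822383683295561 rad 67.63378907704325
1.75 0 0.041 0 0.006 0.015 0.198 0
1.65 -0.008 0.097 0 0.007 0.015 0.398 0
1.55 -0.022 0.152 0.001 0.008 0.014 0.598 0
1.45 -0.041 0.205 0.001 0.009 0.014 0.798 0
1.4 -0.053 0.231 0.001 0.009 0.014 0.898 0
```

>>> drive_tool(series="0 0.041 0 0 0 0.2 0; -0.008 0.097 0 0 0 0.4 0; -0.022 0.152 0 0 0 0.6 0; -0.041 0.205 0 0 0 0.8 0; -0.053 0.231 0 0 0 0.9 0; -0.053 0.231 0 0 0 0.9 0; -0.053 0.231 0 0 0 0.9 0")

```text
time_s: 16.85
eef_pos: [551.2, -174.8, 86.6]
ee_rot: [0.005, 0.765, 0.644, -0.001]
force: [1.3, -7.6, -5.3]
grip_width: 0.153
```

```bash
python3 arc.py 539.5 -240.5 68 1.3 1.2 1.1 1.0 .95
```

```text
[ 551.15239252 -174.75135251   86.58153261] [ 1.30479463 -7.55680349 -5.28484248] 0.15276648288839473 -0.33208121993128636
post ang 1.3953912902343875 rad 66.77321991878442
1.3 0.007 0.054 0 0.014 0.015 0.197 0
1.2 -0.001 0.11 0.001 0.015 0.014 0.397 0
1.1 -0.015 0.165 0.001 0.015 0.013 0.597 0
1.0 -0.034 0.218 0.002 0.016 0.013 0.797 0
0.95 -0.046 0.244 0.002 0.017 0.012 0.897 0
```

>>> drive_tool(series="0.003 0.054 0 0 0 0.2 0; -0.006 0.11 0 0 0 0.4 0; -0.018 0.165 0 0 0 0.6 0; -0.037 0.218 0 0 0 0.8 0; -0.049 0.244 0 0 0 0.9 0; -0.049 0.244 0 0 0 0.9 0; -0.049 0.244 0 0 0 0.9 0")

```text
time_s: 17.55
eef_pos: [578.2, -187.2, 86.5]
ee_rot: [0.006, 0.89, 0.456, -0.001]
force: [-2.6, -8.4, -3.7]
grip_width: 0.146
```

```bash
python3 arc.py 539.5 -240.5 68 .85 .75 .65 .55 .5
```

```text
[ 578.1636835  -187.16829607   86.53627358] [-2.58833785 -8.44987647 -3.67404581] 0.14582852416006473 0.12503488794834286
post ang 0.9435102803294364 rad 65.87223289064627
0.85 0.015 0.053 0 0.019 0.013 0.195 0
0.75 0.007 0.109 0.001 0.019 0.012 0.395 0
0.65 -0.007 0.164 0.002 0.02 0.011 0.595 0
0.55 -0.026 0.217 0.002 0.02 0.01 0.795 0
0.5 -0.038 0.243 0.002 0.021 0.01 0.895 0
```

```bash
python3 arc.py 537.5 -241.6 68 .85 .75 .65 .55 .5
```

```text
[ 578.1636835  -187.16829607   86.53627358] [-2.58833785 -8.44987647 -3.67404581] 0.14582852416006473 0.12503488794834286
post ang 0.9291802440343216 rad 67.94369395796518
0.85 -0.002 0.045 0 0.019 0.013 0.195 0
0.75 -0.01 0.101 0.001 0.019 0.012 0.395 0
0.65 -0.024 0.156 0.002 0.02 0.011 0.595 0
0.55 -0.044 0.209 0.002 0.02 0.01 0.795 0
0.5 -0.055 0.235 0.002 0.021 0.01 0.895 0
```

>>> drive_tool(series="-0.002 0.045 0 0 0 0.2 0; -0.01 0.101 0 0 0 0.4 0; -0.024 0.156 0 0 0 0.6 0; -0.044 0.209 0 0 0 0.8 0; -0.055 0.235 0 0 0 0.9 0; -0.055 0.235 0 0 0 0.9 0; -0.055 0.235 0 0 0 0.9 0")

```text
time_s: 18.25
eef_pos: [596.3, -209.3, 86.6]
ee_rot: [0.005, 0.969, 0.246, -0.001]
force: [-5.3, -3.2, -1.0]
grip_width: 0.15
```

```bash
python3 arc.py 537.5 -241.6 68 .4 .3 .25 .2 .15 .1
```

```text
[ 596.29869289 -209.29389484   86.57619654] [-5.33051271 -3.18424776 -0.963128  ] 0.15013770267582827 0.5592454989143653
post ang 0.5024099184326587 rad 67.08927422643002
0.4 0.005 0.058 0.001 0.02 0.008 0.193 0
0.3 -0.003 0.114 0.001 0.02 0.007 0.393 0
0.25 -0.01 0.142 0.001 0.021 0.006 0.493 0
0.2 -0.017 0.169 0.002 0.021 0.006 0.593 0
0.15 -0.026 0.196 0.002 0.021 0.005 0.693 0
0.1 -0.036 0.222 0.002 0.021 0.005 0.793 0
```

>>> drive_tool(series="0.002 0.058 0 0 0 0.2 0; -0.006 0.114 0 0 0 0.4 0; -0.013 0.142 0 0 0 0.5 0; -0.02 0.169 0 0 0 0.6 0; -0.029 0.196 0 0 0 0.7 0; -0.029 0.196 0 0 0 0.7 0; -0.029 0.196 0 0 0 0.7 0")

```text
time_s: 18.95
eef_pos: [603.2, -231.1, 86.6]
ee_rot: [0.004, 0.997, 0.073, -0.002]
force: [-7.1, 1.1, 1.6]
grip_width: 0.148
```

```bash
python3 arc.py 537.5 -241.6 68 .1 .05 .0
```

```text
[ 603.18321232 -231.13170251   86.55553497] [-7.05229986  1.11730267  1.58420164] 0.14836947737221926 0.8854566559220295
post ang 0.15804633087704134 rad 66.51217657571557
0.1 0.012 0.033 0 0.017 0.008 0.092 0
0.05 0.01 0.061 0 0.017 0.008 0.192 0
0.0 0.006 0.089 0.001 0.017 0.007 0.292 0
```

```bash
cat > fit.py <<'E'
import numpy as np
from scipy.optimize import least_squares
P=np.array([[496.5,-187.6],[522.7,-175],[551.2,-174.8],[578.2,-187.2],[596.3,-209.3],[603.2,-231.1]])
for r in (68,None):
    f=lambda x:np.hypot(*(P-x[:2]).T)-(r or x[2])
    s=least_squares(f,[538,-241,68]);print(s.x,s.fun.round(2),np.arctan2(*(P-s.x[:2]).T[::-1]).round(3))
E
python3 fit.py
```

```text
[ 536.6494817  -241.59532498   68.        ] [-0.71  0.04  0.36  0.45 -0.17 -0.63] [2.21  1.777 1.356 0.918 0.496 0.156]
[ 537.53262729 -239.49450253   66.16262065] [-0.01  0.02 -0.04  0.08 -0.09  0.04] [2.24  1.797 1.363 0.91  0.475 0.127]
```

>>> drive_tool(series="0 0.015 0 0 0 0.05 0; -0.001 0.03 0 0 0 0.1 0")

```text
time_s: 19.15
eef_pos: [603.4, -233.7, 86.6]
ee_rot: [0.003, 0.999, 0.047, -0.002]
force: [-2.8, 4.8, 1.9]
grip_width: 0.152
```

```bash
python3 arc.py 537.5 -239.5 66.2 .1 .05 .0
```

```text
[ 603.35355159 -233.70038425   86.56233148] [-2.79202149  4.83544527  1.93777955] 0.15165731645955266 0.9324963422135045
post ang 0.08784174859184884 rad 66.1084397066871
0.1 0.001 -0.007 0 0.013 0.009 -0.011 0
0.05 0 0.021 0 0.013 0.009 0.089 0
0.0 -0.002 0.048 0 0.014 0.008 0.189 0
```

>>> drive_tool(series="0 0.014 0 0 0 0.05 0; -0.001 0.028 0 0 0 0.1 0")

```text
time_s: 19.35
eef_pos: [603.6, -236.5, 86.6]
ee_rot: [0.003, 1.0, 0.022, -0.002]
force: [-1.5, 5.7, 1.0]
grip_width: 0.154
```

```bash
python3 arc.py 537.5 -239.5 66.2 .1 .05 .0
python3 -c "
from h import *
p=cap('scene','s4');a=p['frame'][110:175,165:245,::-1];a=cv2.resize(a,None,fx=6,fy=6,interpolation=0)
cv2.imwrite('pics/c4.png',a)"
```

```text
[ 603.56518187 -236.46463169   86.59792361] [-1.47195618  5.67248245  0.96216865] 0.15393821129539492 0.9799077217821851
post ang 0.04591276508451809 rad 66.13487519136321
0.1 0 -0.03 0 0.011 0.009 -0.114 0
0.05 0.001 -0.002 0 0.011 0.009 -0.014 0
0.0 0 0.025 0 0.012 0.009 0.086 0
```

View pics/c4.png

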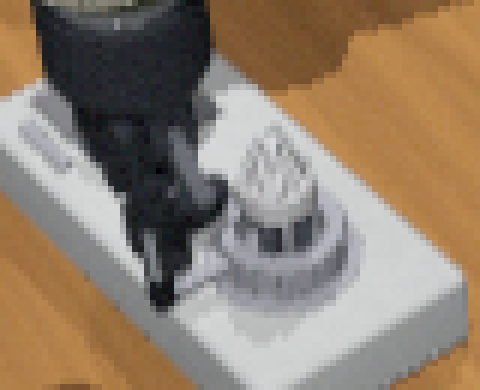

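>>> drive_tool(series="0 0.02 0 0 0 0.07 0; -0.002 0.04 0 0 0 0.145 0; -0.002 0.04 0 0 0 0.145 0; -0.002 0.04 0 0 0 0.145 0")

```text
time_s: 19.8
eef_pos: [603.6, -241.7, 86.6]
ee_rot: [0.003, 1.0, -0.015, -0.002]
force: [-0.1, 2.1, -0.1]
grip_width: 0.155
```

```bash
python3 arc.py 537.5 -239.5 66.2 .1 .05 .0;python3 -c "
from h import *
s=pose()[2];print(s['force'],s['wrist_torque'])"
```

```text
[ 603.57351427 -241.68841575   86.58798528] [-0.14776782  2.11324527 -0.12694491] 0.1547541169770474 1.0462293261859104
post ang -0.03310881931477329 rad 66.10974551422413
0.1 -0.004 -0.073 0 0.012 0.008 -0.26 0
0.05 -0.001 -0.046 0 0.013 0.008 -0.16 0
0.0 0.001 -0.018 0 0.013 0.008 -0.06 0
[-0.14776782  2.11324527 -0.12694491] [0.59824323 0.09056448 0.11875423]
```

>>> drive_tool(series="0 0 0 0 0 0 0.25; 0 0 0 0 0 0 0.25; 0 0 0 0 0 0 0.25; 0 0 0 0 0 0 0.25")

```text
time_s: 20.2
eef_pos: [603.6, -241.9, 86.7]
ee_rot: [0.003, 1.0, -0.015, -0.002]
force: [0.5, 0.5, -0.2]
grip_width: 0.251
```

>>> drive_tool(series="0 0.01 0 0 0 0 0.25; 0 0.02 0 0 0 0 0.25; 0 0.02 0 0 0 0 0.25")

```text
time_s: 20.5
eef_pos: [603.6, -244.6, 86.7]
ee_rot: [0.004, 1.0, -0.015, -0.002]
force: [0.8, 0.7, 0.9]
grip_width: 0.248
```

>>> drive_tool(series="0 0.008 0 0 0 0 0.25; 0 0.008 0 0 0 0 0.25")

```text
time_s: 20.7
eef_pos: [603.5, -245.4, 86.7]
ee_rot: [0.003, 1.0, -0.015, -0.002]
force: [0.4, 2.1, 0.3]
grip_width: 0.25
```

>>> drive_tool(series="0 0.008 0 0 0 0 0.25; 0 0.008 0 0 0 0 0.25")

```text
time_s: 20.9
eef_pos: [603.6, -245.5, 86.7]
ee_rot: [0.002, 1.0, -0.015, -0.002]
force: [-0.2, 6.2, 1.6]
grip_width: 0.252
```

>>> drive_tool(series="0 0.012 0 0 0 0 0.25; 0 0.012 0 0 0 0 0.25")

```text
time_s: 21.1
eef_pos: [603.6, -245.8, 86.6]
ee_rot: [0.001, 1.0, -0.015, -0.002]
force: [-0.2, 6.4, 1.9]
grip_width: 0.249
```

>>> drive_tool(series="0 0.012 0 0 0 0 0.25; 0 0.012 0 0 0 0 0.25")

```text
time_s: 21.3
eef_pos: [603.6, -246.0, 86.6]
ee_rot: [0.0, 1.0, -0.015, -0.002]
force: [-0.5, 6.0, 1.6]
grip_width: 0.249
```

>>> drive_tool(series="0 0.012 0 0 0 0 0.25; 0 0.012 0 0 0 0 0.25")

```text
time_s: 21.5
eef_pos: [603.6, -246.2, 86.6]
ee_rot: [-0.001, 1.0, -0.014, -0.003]
force: [-1.5, 7.2, 2.1]
grip_width: 0.25
```

>>> drive_tool(series="0 0.015 0 0 0 0 0.25; 0 0.025 0 0 0 0 0.25; 0 0.025 0 0 0 0 0.25")

```text
time_s: 21.8
eef_pos: [603.7, -248.0, 86.6]
ee_rot: [-0.002, 1.0, -0.014, -0.003]
force: [0.8, 6.1, 1.5]
grip_width: 0.255
```

>>> drive_tool(series="0 0.02 0 0 0 0 0.25; 0 0.035 0 0 0 0 0.25; 0 0.035 0 0 0 0 0.25")

```text
time_s: 22.1
eef_pos: [603.7, -251.1, 86.5]
ee_rot: [-0.003, 1.0, -0.014, -0.003]
force: [0.4, 6.4, 1.0]
grip_width: 0.249
```

```bash
python3 -c "
from h import *
print(pose()[0],pose()[2]['force'])
p=cap('wrist','w5');np.save('w5.npy',{k:p[k] for k in ('fx','fy','cx','cy','view')})
s=cap('scene','s5');a=cv2.resize(s['frame'][115:175,165:245,::-1],(400,300),interpolation=2)
b=cv2.resize(p['frame'][:,:,::-1],(400,300),interpolation=2)
cv2.imwrite('pics/c5.png',np.hstack([a,b]))"
```

```text
[ 603.70161748 -251.11743864   86.52848253] [0.35448577 6.37523333 0.96735213]
```

View pics/c5.png

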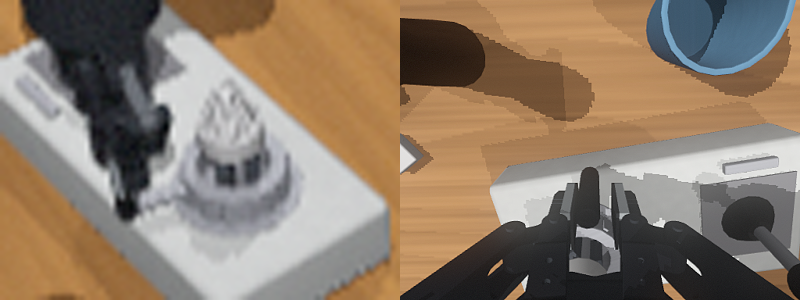

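>>> drive_tool(series="0 -0.02 0 0 0 0 0.25; 0 -0.05 0 0 0 0 0.25; 0 -0.05 0 0 0 0 0.25")

```text
time_s: 22.5
eef_pos: [603.9, -244.9, 86.6]
ee_rot: [-0.003, 1.0, -0.014, -0.003]
force: [0.7, -0.6, -0.5]
grip_width: 0.247
```

>>> drive_tool(series="0 -0.012 0 0 0 0 0.25; 0 -0.012 0 0 0 0 0.25")

```text
time_s: 22.7
eef_pos: [603.9, -243.4, 86.7]
ee_rot: [-0.002, 1.0, -0.014, -0.003]
force: [0.3, -0.1, -0.1]
grip_width: 0.249
```

>>> drive_tool(series="0 -0.012 0 0 0 0 0.25; 0 -0.012 0 0 0 0 0.25")

```text
time_s: 22.9
eef_pos: [603.9, -241.8, 86.6]
ee_rot: [-0.002, 1.0, -0.014, -0.003]
force: [0.4, -0.7, -0.4]
grip_width: 0.255
```

>>> drive_tool(series="0 -0.012 0 0 0 0 0.25; 0 -0.012 0 0 0 0 0.25")

```text
time_s: 23.1
eef_pos: [604.0, -240.3, 86.7]
ee_rot: [-0.002, 1.0, -0.014, -0.003]
force: [0.8, -0.1, 0.1]
grip_width: 0.251
```

>>> drive_tool(series="0 -0.012 0 0 0 0 0.25; 0 -0.012 0 0 0 0 0.25")

```text
time_s: 23.3
eef_pos: [604.1, -238.7, 86.7]
ee_rot: [-0.002, 1.0, -0.013, -0.003]
force: [-0.1, -0.7, -0.5]
grip_width: 0.252
```

>>> drive_tool(series="0 -0.012 0 0 0 0 0.25; 0 -0.012 0 0 0 0 0.25")

```text
time_s: 23.5
eef_pos: [604.1, -237.1, 86.7]
ee_rot: [-0.002, 1.0, -0.013, -0.003]
force: [0.3, 0.7, 0.0]
grip_width: 0.246
```

>>> drive_tool(series="0 -0.012 0 0 0 0 0.25; 0 -0.012 0 0 0 0 0.25")

```text
time_s: 23.7
eef_pos: [604.2, -235.5, 86.7]
ee_rot: [-0.002, 1.0, -0.013, -0.003]
force: [-1.0, 0.4, 0.9]
grip_width: 0.247
```

```bash
python3 -c "
from h import *
print(pose()[0],pose()[2]['force'])
p=cap('wrist','w6')
a=cv2.imread('pics/w5.png')[170:384,170:340];b=cv2.imread('pics/w6.png')[170:384,170:340]
cv2.imwrite('pics/c6.png',np.hstack([cv2.resize(x,None,fx=2.3,fy=2.3,interpolation=2) for x in (a,b)]))"
```

```text
[ 604.21947089 -235.4687771    86.72472464] [-1.00238624  0.42951354  0.92061219]
```

View pics/c6.png

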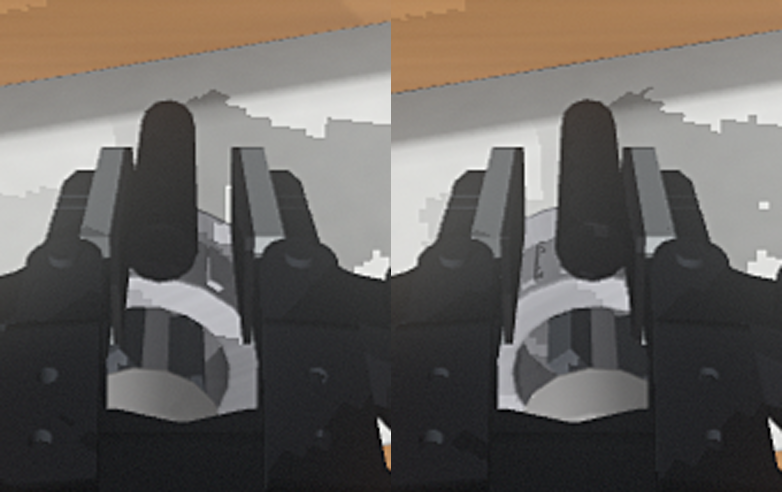

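>>> drive_tool(series="0 0.04 0 0 0 0 0.25; 0 0.08 0 0 0 0 0.25; 0 0.105 0 0 0 0 0.25; 0 0.125 0 0 0 0 0.25; 0 0.125 0 0 0 0 0.25")

```text
time_s: 24.25
eef_pos: [604.3, -249.8, 86.7]
ee_rot: [-0.003, 1.0, -0.013, -0.002]
force: [2.3, 4.3, 0.2]
grip_width: 0.254
```

>>> drive_tool(series="0 0.015 0 0 0 0 0.25; 0 0.03 0 0 0 0 0.25; 0 0.03 0 0 0 0 0.25")

```text
time_s: 24.55
eef_pos: [604.4, -252.4, 86.6]
ee_rot: [-0.005, 1.0, -0.013, -0.002]
force: [0.4, 6.9, 2.0]
grip_width: 0.251
```

>>> drive_tool(series="0 0.015 0 0 0 0 0.25; 0 0.03 0 0 0 0 0.25; 0 0.03 0 0 0 0 0.25")

```text
time_s: 24.85
eef_pos: [604.2, -255.0, 86.5]
ee_rot: [-0.006, 1.0, -0.013, -0.003]
force: [-0.2, 7.0, 1.7]
grip_width: 0.252
```

```bash
python3 - <<'E'
from h import *
print(pose()[0])
p=cap('wrist','w7');np.save('w7.npy',{k:p[k] for k in ('fx','fy','cx','cy','view')})
# dark post segmentation near row of top
p5=np.load('w5.npy',allow_pickle=True).item()
p6=dict(p5);
# w6 view: rebuild by shifting camera with the TCP (pure translation)
c5=np.array([603.7,-251.12,86.53]);c6=np.array([604.22,-235.47,86.72])
V=np.array(p5['view']).copy();V[:3,3]-=V[:3,:3]@(c6-c5);p6['view']=V
for n,q,u,v in [('w5',p5,167,255),('w6',p6,201,255)]: print(n,unproj(q,170+u/2.3,170+v/2.3,112))
for f in ('w5','w6','w7'):
    g=cv2.imread(f'pics/{f}.png').max(2)
    for row in (235,260,275):
        print(f,row,[int(x) for x in g[row,215:285]])
    
E
```

```text
[ 604.24779706 -255.04582522   86.544966  ]
w5 [ 603.12793671 -248.94999573  112.        ]
w6 [ 603.36154925 -239.71201486  112.        ]
w5 235 [115, 117, 117, 117, 119, 117, 119, 122, 105, 70, 59, 54, 110, 216, 149, 57, 56, 61, 59, 59, 62, 59, 61, 61, 59, 60, 60, 59, 61, 59, 60, 57, 59, 56, 57, 56, 58, 56, 54, 41, 162, 170, 166, 164, 165, 165, 165, 165, 165, 165, 164, 164, 164, 165, 172, 114, 59, 58, 57, 80, 115, 121, 119, 120, 117, 119, 120, 119, 114, 122]
w5 260 [119, 119, 119, 122, 87, 62, 61, 61, 59, 57, 58, 57, 56, 56, 55, 56, 53, 53, 52, 54, 51, 55, 53, 54, 53, 52, 51, 51, 51, 53, 50, 49, 50, 50, 49, 51, 49, 48, 49, 43, 52, 153, 163, 166, 165, 164, 162, 162, 162, 162, 161, 160, 154, 224, 213, 120, 36, 55, 57, 55, 57, 55, 54, 73, 114, 119, 116, 115, 115, 116]
w5 275 [123, 128, 89, 58, 57, 60, 57, 49, 50, 50, 52, 53, 50, 50, 51, 50, 51, 49, 50, 49, 48, 47, 47, 49, 48, 47, 47, 47, 49, 47, 48, 46, 48, 46, 49, 47, 49, 49, 46, 44, 40, 74, 88, 102, 107, 108, 107, 106, 103, 124, 182, 191, 187, 186, 197, 130, 46, 45, 48, 47, 46, 58, 68, 69, 61, 82, 181, 189, 185, 185]
w6 235 [117, 119
[... 1175 characters left out ...]
3, 170, 111, 59, 57, 56, 77, 114, 120, 117, 117, 118, 119, 117, 118, 117, 121]
w7 260 [119, 115, 117, 122, 84, 60, 59, 61, 58, 55, 58, 54, 56, 55, 54, 52, 55, 52, 53, 51, 53, 52, 53, 52, 49, 51, 54, 50, 49, 51, 50, 51, 51, 50, 52, 50, 51, 50, 49, 39, 86, 159, 165, 161, 161, 160, 161, 162, 163, 161, 153, 216, 224, 228, 208, 116, 35, 52, 57, 59, 55, 55, 51, 72, 114, 118, 117, 115, 116, 116]
w7 275 [123, 127, 86, 57, 56, 57, 59, 54, 51, 51, 50, 46, 48, 51, 50, 48, 51, 49, 48, 49, 47, 49, 49, 48, 46, 49, 49, 48, 50, 47, 48, 48, 47, 47, 50, 48, 46, 46, 46, 41, 44, 102, 109, 131, 133, 127, 183, 191, 188, 191, 191, 192, 191, 192, 205, 134, 45, 41, 46, 48, 46, 57, 69, 69, 61, 82, 182, 189, 182, 185]
```

>>> drive_tool(series="0 0.015 0 0 0 0 0.25; 0 0.03 0 0 0 0 0.25; 0 0.03 0 0 0 0 0.25")

```text
time_s: 25.2
eef_pos: [604.0, -257.5, 86.5]
ee_rot: [-0.008, 1.0, -0.013, -0.003]
force: [-0.7, 7.9, 3.0]
grip_width: 0.248
```

>>> drive_tool(series="0 0.015 0 0 0 0 0.25; 0 0.03 0 0 0 0 0.25; 0 0.03 0 0 0 0 0.25")

```text
time_s: 25.5
eef_pos: [603.7, -259.9, 86.4]
ee_rot: [-0.009, 1.0, -0.013, -0.004]
force: [-2.2, 7.9, 3.4]
grip_width: 0.25
```

>>> drive_tool(series="0 0.015 0 0 0 0 0.25; 0 0.03 0 0 0 0 0.25; 0 0.03 0 0 0 0 0.25")

```text
time_s: 25.8
eef_pos: [603.6, -260.4, 86.3]
ee_rot: [-0.012, 1.0, -0.013, -0.005]
force: [-1.2, 15.8, 5.4]
grip_width: 0.249
```

>>> drive_tool(series="0 -0.05 0 0 0 0 0.25; 0 -0.1 0 0 0 0 0.25; 0 -0.15 0 0 0 0 0.25; 0 -0.18 0 0 0 0 0.25; 0 -0.195 0 0 0 0 0.25; 0 -0.203 0 0 0 0 0.25; 0 -0.203 0 0 0 0 0.25")

```text
time_s: 26.5
eef_pos: [604.2, -236.1, 87.0]
ee_rot: [-0.012, 1.0, -0.013, -0.005]
force: [-0.6, 0.2, -1.2]
grip_width: 0.25
```

>>> drive_tool(series="0 0.01 0 0 0 0 0.25; 0 0.025 0 0 0 0 0.25; 0 0.025 0 0 0 0 0.25; 0 0.025 0 0 0 0 0.25; 0 0.025 0 0 0 0 0.25; 0 0.025 0 0 0 0 0.25")

```text
time_s: 27.1
eef_pos: [604.2, -239.1, 86.9]
ee_rot: [-0.012, 1.0, -0.013, -0.005]
force: [-0.2, -0.0, -0.1]
grip_width: 0.252
```

```bash
python3 - <<'E'
from h import *
print(pose()[0],pose()[2]['force'])
p=cap('wrist','w8')
g=p['frame'].max(2)
for row in (235,260):print(row,[int(x) for x in g[row,215:285]])
for k in ('x',):
  for e in (227+0,): pass
def py(row):
    r=g[row];return r
plan(([604,-239,200],None),hand=.25)
E
```

```text
[ 604.16621046 -239.08787769   86.8810552 ] [-0.24677249 -0.02399224 -0.11864385]
235 [116, 118, 119, 119, 119, 119, 120, 121, 107, 72, 64, 51, 123, 225, 231, 208, 202, 203, 203, 202, 203, 204, 216, 142, 55, 56, 61, 59, 59, 56, 57, 58, 58, 59, 59, 57, 60, 58, 57, 59, 57, 56, 57, 56, 56, 55, 56, 50, 59, 164, 169, 165, 165, 166, 174, 115, 53, 54, 51, 74, 115, 119, 117, 117, 117, 119, 118, 117, 115, 120]
260 [120, 120, 120, 124, 87, 64, 64, 64, 62, 60, 59, 59, 43, 170, 207, 205, 187, 163, 143, 139, 84, 49, 51, 55, 55, 52, 55, 52, 52, 52, 51, 51, 50, 53, 50, 51, 50, 51, 52, 50, 51, 50, 48, 47, 48, 47, 48, 49, 42, 49, 138, 146, 143, 134, 115, 63, 41, 54, 56, 55, 54, 51, 48, 73, 113, 117, 116, 116, 114, 114]
at [ 604.2 -239.1   86.9] yaw -1.596 j6 1.03
-0.01 -0.024 -0.942 0 0 0 0.25  x4
```

>>> drive_tool(series="-0.01 0 -0.3 0 0 0 0.25; -0.01 0 -0.6 0 0 0 0.25; -0.01 0 -0.94 0 0 0 0.25; -0.01 0 -0.94 0 0 0 0.25; -0.01 0 -0.94 0 0 0 0")

```text
time_s: 27.65
eef_pos: [604.1, -241.9, 200.2]
ee_rot: [-0.012, 1.0, -0.013, -0.004]
force: [0.8, -1.0, -0.5]
grip_width: 0.094
```

```bash
python3 - <<'E'
from h import *
plan(([513.8,-386,175],down(-1.42)),([513.8,-386,92],down(-1.42)),hand=0)
E
```

```text
at [ 604.1 -241.9  200.2] yaw -1.596 j6 1.03
-0.36 0.612 0.093 -0.025 0.006 -0.176 0  x3
-0.413 0.577 0.099 -0.025 0.006 -0.176 0  x3
0 0 0.692 0 0 0 0  x3
```

>>> drive_tool(series="-0.18 0.3 0.05 -0.025 0 -0.1 0; -0.36 0.612 0.09 -0.025 0 -0.176 0; -0.36 0.612 0.09 -0.025 0 -0.176 0; -0.36 0.612 0.09 -0.025 0 -0.176 0")

```text
time_s: 28.05
eef_pos: [558.3, -314.0, 186.4]
ee_rot: [-0.007, 0.999, 0.031, -0.004]
force: [1.0, -0.3, -0.2]
grip_width: 0.001
```

>>> drive_tool(series="-0.2 0.3 0.05 -0.025 0 -0.1 0; -0.413 0.577 0.1 -0.025 0 -0.176 0; -0.413 0.577 0.1 -0.025 0 -0.176 0; -0.413 0.577 0.1 -0.025 0 -0.176 0")

```text
time_s: 28.45
eef_pos: [513.3, -385.3, 173.3]
ee_rot: [-0.002, 0.997, 0.074, -0.004]
force: [-0.5, 0.8, 0.1]
grip_width: 0.004
```

```bash
python3 - <<'E'
from h import *
plan(([513.8,-386,92],down(-1.42)),hand=0)
E
```

```text
at [ 513.3 -385.3  173.3] yaw -1.422 j6 0.6
0.009 0.009 0.677 -0.007 0.016 -0.005 0  x3
```

>>> drive_tool(series="0 0 0.3 0 0 0 0; 0.004 0.009 0.677 0 0.016 0 0; 0.004 0.009 0.677 0 0.016 0 0; 0.004 0.009 0.677 0 0.016 0 0")

```text
time_s: 28.85
eef_pos: [514.4, -385.1, 93.1]
ee_rot: [-0.002, 0.997, 0.075, -0.0]
force: [-0.6, 0.5, 0.9]
grip_width: 0.0
```

>>> drive_tool(series="0.08 0 0 0 0 0 0; 0.15 0 0 0 0 0 0; 0.2 0 0 0 0 0 0; 0.26 0 0 0 0 0 0; 0.32 0 0 0 0 0 0; 0.38 0 0 0 0 0 0; 0.42 0 0 0 0 0 0; 0.445 0 0 0 0 0 0; 0.46 0 0 0 0 0 0; 0.46 0 0 0 0 0 0")

```text
time_s: 29.85
eef_pos: [567.2, -377.2, 92.2]
ee_rot: [-0.003, 0.997, 0.075, -0.003]
force: [-10.6, -2.7, 0.9]
grip_width: 0.0
```

```bash
python3 - <<'E'
from h import *
p,r,s=pose();print(p,s['force'],s['time_s']);d=(p-[558.3,-379.3,0])[:2];print(d@[.989,.149],d@[-.149,.989])
E
```

```text
[ 567.22059444 -377.19680788   92.17760908] [-10.5614426   -2.68412918   0.90428003] 29.85
9.135843526010042 0.7508884313750717
```

>>> drive_tool(series="0.012 0 0 0 0 0 0; 0.012 0 0 0 0 0 0; 0.012 0 0 0 0 0 0; 0.012 0 0 0 0 0 0; 0.012 0 0 0 0 0 0; 0.012 0 0 0 0 0 0; 0.012 0 0 0 0 0 0; 0.012 0 0 0 0 0 0; 0.012 0 0 0 0 0 0; 0.012 0 0 0 0 0 0; 0.012 0 0 0 0 0 0; 0.012 0 0 0 0 0 0; 0.012 0 0 0 0 0 0; 0.012 0 0 0 0 0 0; 0.012 0 0 0 0 0 0; 0.012 0 0 0 0 0 0; 0.012 0 0 0 0 0 0; 0.012 0 0 0 0 0 0; 0.012 0 0 0 0 0 0; 0.012 0 0 0 0 0 0")

```text
time_s: 31.85
eef_pos: [567.2, -377.6, 92.1]
ee_rot: [-0.003, 0.997, 0.074, -0.005]
force: [-10.5, -1.4, 2.8]
grip_width: -0.0
```

```bash
python3 - <<'E'
from h import *
p,r,s=pose();print(p,s['force'],s['time_s'])
a=cap('scene','s9')['frame'][100:165,165:245,::-1];cv2.imwrite('pics/c9.png',cv2.resize(a,None,fx=6,fy=6,interpolation=2))
E
```

```text
[ 567.24911702 -377.56008843   92.06515513] [-10.54084664  -1.37982838   2.76953863] 31.85
```

>>> drive_tool(series="0.012 0 0 0 0 0 0; 0.012 0 0 0 0 0 0; -0.2 0 0 0 0 0 0; -0.4 0 0 0 0 0 0; -0.5 0 0 0 0 0 0; -0.5 0 -0.3 0 0 0 0; -0.5 0 -0.7 0 0 0 0; -0.5 0 -0.95 0 0 0 0; -0.5 0 -0.95 0 0 0 0; -0.5 0 -0.95 0 0 0 0.5")

```text
time_s: 32.9
eef_pos: [509.3, -387.0, 206.7]
ee_rot: [-0.002, 0.997, 0.074, -0.004]
force: [-0.1, 0.7, -1.3]
grip_width: 0.156
```

View pics/c9.png

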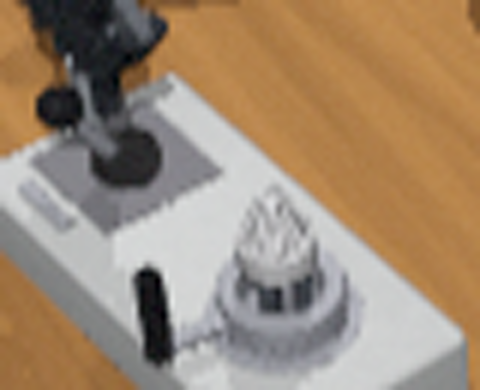

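```bash
python3 - <<'E'
from h import *
plan(([615,35,290],None),hand=.5)
E
```

```text
at [ 509.3 -387.   206.7] yaw -1.422 j6 0.59
0.347 -0.838 -0.172 0 0 0 0.5  x4
0.347 -0.838 -0.172 0 0 0 0.5  x4
0.347 -0.838 -0.172 0 0 0 0.5  x4
0.347 -0.838 -0.172 0 0 0 0.5  x4
```

>>> drive_tool(series="0.2 -0.42 -0.172 0 0 0 0.5; 0.347 -0.838 -0.172 0 0 0 0.5; 0.347 -0.838 -0.172 0 0 0 0.5; 0.347 -0.838 -0.172 0 0 0 0.5")

```text
time_s: 33.3
eef_pos: [536.2, -279.6, 226.7]
ee_rot: [-0.003, 0.997, 0.076, -0.005]
force: [-0.6, -0.8, -0.4]
grip_width: 0.499
```

>>> drive_tool(series="0.2 -0.42 -0.172 0 0 0 0.5; 0.347 -0.838 -0.172 0 0 0 0.5; 0.347 -0.838 -0.172 0 0 0 0.5; 0.347 -0.838 -0.172 0 0 0 0.5")

```text
time_s: 33.7
eef_pos: [562.5, -173.8, 246.9]
ee_rot: [-0.003, 0.997, 0.077, -0.005]
force: [-0.7, -0.6, -0.8]
grip_width: 0.5
```

>>> drive_tool(series="0.2 -0.42 -0.172 0 0 0 0.5; 0.347 -0.838 -0.172 0 0 0 0.5; 0.347 -0.838 -0.172 0 0 0 0.5; 0.347 -0.838 -0.172 0 0 0 0.5")

```text
time_s: 34.1
eef_pos: [588.7, -68.8, 267.1]
ee_rot: [-0.003, 0.997, 0.077, -0.006]
force: [0.0, -0.5, -0.4]
grip_width: 0.501
```

>>> drive_tool(series="0.2 -0.42 -0.172 0 0 0 0.5; 0.347 -0.838 -0.172 0 0 0 0.5; 0.347 -0.838 -0.172 0 0 0 0.5; 0.347 -0.838 -0.172 0 0 0 0.5; 0.347 -0.838 -0.172 0 0 0 0.5")

```text
time_s: 34.6
eef_pos: [614.7, 34.2, 287.3]
ee_rot: [-0.003, 0.997, 0.076, -0.006]
force: [0.1, -0.6, 0.1]
grip_width: 0.501
```

```bash
cat > heads.py <<'E'
from h import *
import sys
tag=sys.argv[1];print(pose()[0],pose()[2]['time_s'])
p=cap('wrist',tag);f=p['frame'];hsv=cv2.cvtColor(f,cv2.COLOR_RGB2HSV)
m=((hsv[...,1]<60)&(hsv[...,2]>110)).astype(np.uint8)
n,l,st,ce=cv2.connectedComponentsWithStats(m)
for i in range(1,n):
    if 150<st[i,4]<6000:
        yx=np.argwhere(l==i);P=np.array([unproj(p,x,y,12)[:2] for y,x in yx]);c=P.mean(0);u=np.linalg.svd(P-c,full_matrices=False)[2][0]
        t=(P-c)@u;w=(P-c)@np.array([-u[1],u[0]])
        e0=w[t<np.percentile(t,25)];e1=w[t>np.percentile(t,75)]
        s=-1 if np.ptp(e0)>np.ptp(e1) else 1
        print('px',ce[i].round(),'area',st[i,4],'len',np.ptp(t).round(1),'wid',np.ptp(w).round(1),'ang',round(np.arctan2(*(s*u)[::-1]),3),'c',c.round(1),'ends',(c+u*t.min()).round(1),(c+u*t.max()).round(1))
cv2.imwrite(f'pics/{tag}b.png',cv2.resize(f[:,:,::-1],(768,576),interpolation=2))
E
python3 heads.py w10
```

```text
[614.65026323  34.24702928 287.25117702] 34.6
px [26.  3.] area 230 len 38.9 wid 9.4 ang 1.724 c [739.2 318.8] ends [736.3 337.7] [742.3 299.2]
px [495.   3.] area 237 len 54.6 wid 8.3 ang -1.502 c [ 822.  -221.1] ends [ 819.7 -187.5] [ 823.5 -241.9]
px [188.  68.] area 3436 len 79.1 wid 79.1 ang -2.216 c [696.4 124.7] ends [719.9 155.9] [672.3  92.7]
px [ 64. 161.] area 3347 len 255.5 wid 102.3 ang 0.265 c [549.2 281.2] ends [635.  304.4] [388.4 237.6]
px [194. 160.] area 650 len 83.8 wid 33.7 ang 1.31 c [581.4 105.7] ends [569.   58.9] [590.5 139.9]
px [306. 165.] area 910 len 83.7 wid 32.3 ang -0.965 c [598.  -45.2] ends [616.9 -72.4] [569.2  -3.6]
px [188. 258.] area 489 len 88.6 wid 21.9 ang 2.972 c [427.4  99.8] ends [469.   92.7] [381.7 107.6]
px [309. 259.] area 520 len 88.1 wid 21.7 ang -2.678 c [454.  -81.9] ends [493.  -62.4] [ 414.2 -101.8]
```

View pics/w10b.png

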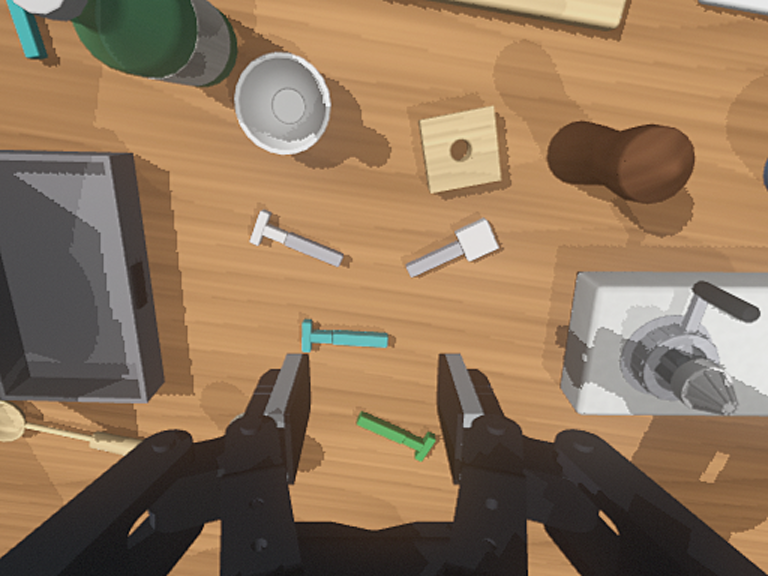

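```bash
python3 - <<'E'
from h import *
plan(([590.8,-34.8,110],down(-2.536)),([590.8,-34.8,4],down(-2.536)),hand=.45)
E
```

```text
at [614.6  34.3 287.5] yaw -1.42 j6 1.28
-0.088 0.183 0.493 0 0.01 0.744 0.45  x4
-0.018 0.203 0.492 0 0.01 0.744 0.45  x4
0.055 0.196 0.493 0 0.01 0.744 0.45  x4
0 0 0.883 0 0 0 0.45  x4
```

>>> drive_tool(series="-0.04 0.09 0.25 0 0 0.3 0.45; -0.088 0.183 0.493 0 0.01 0.6 0.45; -0.088 0.183 0.493 0 0.01 0.744 0.45; -0.088 0.183 0.493 0 0.01 0.744 0.45")

```text
time_s: 35.05
eef_pos: [606.3, 9.1, 227.7]
ee_rot: [-0.002, 0.994, -0.112, -0.005]
force: [-0.3, 1.0, -0.8]
grip_width: 0.451
```

>>> drive_tool(series="0 0.1 0.25 0 0 0.3 0.45; -0.018 0.203 0.492 0 0.01 0.6 0.45; -0.018 0.203 0.492 0 0.01 0.744 0.45; -0.018 0.203 0.492 0 0.01 0.744 0.45")

```text
time_s: 35.45
eef_pos: [598.3, -15.1, 168.7]
ee_rot: [-0.001, 0.956, -0.294, -0.002]
force: [0.3, -0.6, 0.7]
grip_width: 0.448
```

>>> drive_tool(series="0.02 0.1 0.25 0 0 0.3 0.45; 0.055 0.196 0.493 0 0.01 0.6 0.45; 0.055 0.196 0.493 0 0.01 0.744 0.45; 0.055 0.196 0.493 0 0.01 0.744 0.45; 0.055 0.196 0.493 0 0.01 0.744 0.45")

```text
time_s: 35.95
eef_pos: [591.2, -38.4, 110.9]
ee_rot: [0.0, 0.886, -0.464, 0.001]
force: [-0.1, -0.4, -0.4]
grip_width: 0.444
```

```bash
python3 - <<'E'
from h import *
plan(([590.8,-34.8,4],down(-2.536)),hand=.45)
E
python3 heads.py w11 | grep -v "area 3"
```

```text
at [591.2 -38.4 110.9] yaw -2.535 j6 2.27
-0.028 -0.014 0.89 -0.002 -0.004 0.003 0.45  x4
[591.16144675 -38.4177893  110.85401717] 35.95
px [248. 173.] area 2367 len 84.7 wid 29.8 ang -0.963 c [598.5 -48.6] ends [616.3 -74.1] [567.9  -4.5]
px [ 37. 281.] area 4881 len 82.9 wid 73.3 ang -1.368 c [696.6 141.1] ends [704.7 101.4] [688.1 182.6]
```

```bash
python3 - <<'E'
from h import *
plan(([589.8,-35.5,4],down(-2.534)),hand=.45)
E
```

```text
at [591.1 -38.3 110.8] yaw -2.535 j6 2.27
-0.027 -0.004 0.89 -0.001 -0.004 -0.002 0.45  x4
```

>>> drive_tool(series="-0.027 -0.004 0.3 0 0 0 0.45; -0.027 -0.004 0.6 0 0 0 0.45; -0.027 -0.004 0.8 0 0 0 0.45; -0.027 -0.004 0.885 0 0 0 0.45; -0.027 -0.004 0.885 0 0 0 0.45; -0.027 -0.004 0.885 0 0 0 0; -0.027 -0.004 0.885 0 0 0 0; -0.027 -0.004 0.885 0 0 0 0; -0.027 -0.004 0.885 0 0 0 0; -0.027 -0.004 0.885 0 0 0 0; -0.027 -0.004 0.885 0 0 0 0; -0.027 -0.004 0.885 0 0 0 0", newtons=50)

```text
time_s: 37.2
eef_pos: [590.9, -35.7, 6.4]
ee_rot: [-0.0, 0.886, -0.464, 0.003]
force: [-0.0, 0.0, 7.6]
grip_width: 0.113
```

>>> drive_tool(series="0 0 -0.2 0 0 0 0; 0 0 -0.5 0 0 0 0; 0 0 -0.9 0 0 0 0; 0 0 -0.9 0 0 0 0; 0 0 -0.9 0 0 0 0")

```text
time_s: 37.7
eef_pos: [590.8, -35.6, 115.8]
ee_rot: [-0.001, 0.886, -0.464, 0.004]
force: [-0.4, 0.2, -1.3]
grip_width: 0.118
```

```bash
python3 - <<'E'
from h import *
plan(([590,-35,230],down(-2.05)),([590,-35,230],down(-1.42)),([575,270,230],down(-1.42)),hand=0)
E
```

```text
at [590.8 -35.6 115.8] yaw -2.535 j6 2.28
-0.001 -0.002 -0.952 -0.006 -0.015 -0.969 0  x5
0 0 0 0 0 -0.63 0  x4
0 0 0 0 0 -0.63 0  x4
0.086 -0.844 0 0 0 0 0  x4
0.086 -0.844 0 0 0 0 0  x4
0.086 -0.844 0 0 0 0 0  x4
```

>>> drive_tool(series="0 0 -0.4 0 0 -0.3 0; 0 0 -0.8 0 0 -0.6 0; 0 0 -0.95 0 0 -0.9 0; 0 0 -0.95 0 0 -0.97 0; 0 0 -0.95 0 0 -0.97 0")

```text
time_s: 38.2
eef_pos: [589.7, -35.2, 229.0]
ee_rot: [0.0, 0.971, -0.237, 0.003]
force: [-0.4, 1.1, -0.7]
grip_width: 0.116
```

>>> drive_tool(series="0 0 0 0 0 -0.3 0; 0 0 0 0 0 -0.6 0; 0 0 0 0 0 -0.63 0; 0 0 0 0 0 -0.63 0")

```text
time_s: 38.6
eef_pos: [589.4, -35.1, 228.0]
ee_rot: [0.001, 0.996, -0.084, 0.002]
force: [0.2, -0.2, -0.8]
grip_width: 0.118
```

>>> drive_tool(series="0 0 0 0 0 -0.3 0; 0 0 0 0 0 -0.6 0; 0 0 0 0 0 -0.63 0; 0 0 0 0 0 -0.63 0")

```text
time_s: 39.0
eef_pos: [589.3, -35.1, 227.7]
ee_rot: [0.001, 0.997, 0.071, 0.002]
force: [-0.9, -0.9, -0.7]
grip_width: 0.121
```

```bash
python3 - <<'E'
from h import *
p=cap('scene')
print('bottle',unproj(p,110+235/2,90+443/2,0),unproj(p,110+230/2,90+357/2,200))
plan(([560,255,230],down(-1.42)),hand=0)
E
```

```text
bottle [737.66813028 202.26852326   0.        ] [730.39642708 197.19515114 200.        ]
at [589.4 -35.1 227.8] yaw -1.428 j6 1.17
0.034 -0.809 -0.008 0.002 -0.003 -0.006 0  x3
0.036 -0.809 -0.007 0.002 -0.003 -0.006 0  x3
0.038 -0.809 -0.007 0.002 -0.003 -0.006 0  x3
```

>>> drive_tool(series="0.015 -0.4 0 0 0 0 0; 0.035 -0.81 0 0 0 0 0; 0.035 -0.81 0 0 0 0 0; 0.035 -0.81 0 0 0 0 0")

```text
time_s: 39.45
eef_pos: [579.6, 62.5, 227.6]
ee_rot: [0.001, 0.997, 0.071, 0.002]
force: [-0.4, -0.1, -1.0]
grip_width: 0.121
```

>>> drive_tool(series="0.015 -0.4 0 0 0 0 0; 0.035 -0.81 0 0 0 0 0; 0.035 -0.81 0 0 0 0 0; 0.035 -0.81 0 0 0 0 0")

```text
time_s: 39.85
eef_pos: [570.3, 158.9, 227.2]
ee_rot: [0.001, 0.998, 0.07, 0.002]
force: [0.3, -0.5, -0.6]
grip_width: 0.111
```

>>> drive_tool(series="0.015 -0.4 0 0 0 0 0; 0.035 -0.81 0 0 0 0 0; 0.035 -0.81 0 0 0 0 0; 0.035 -0.81 0 0 0 0 0; 0.035 -0.81 0 0 0 0 0")

```text
time_s: 40.35
eef_pos: [561.5, 253.8, 226.8]
ee_rot: [0.002, 0.998, 0.069, 0.002]
force: [0.1, -0.8, -0.4]
grip_width: 0.116
```

```bash
python3 heads.py w12 | head -1; python3 -c "
from h import *
p=cap('wrist');np.save('w12.npy',{k:p[k] for k in ('fx','fy','cx','cy','view')})"
```

```text
[561.53043777 253.77491548 226.81989062] 40.35
```

View pics/w12b.png

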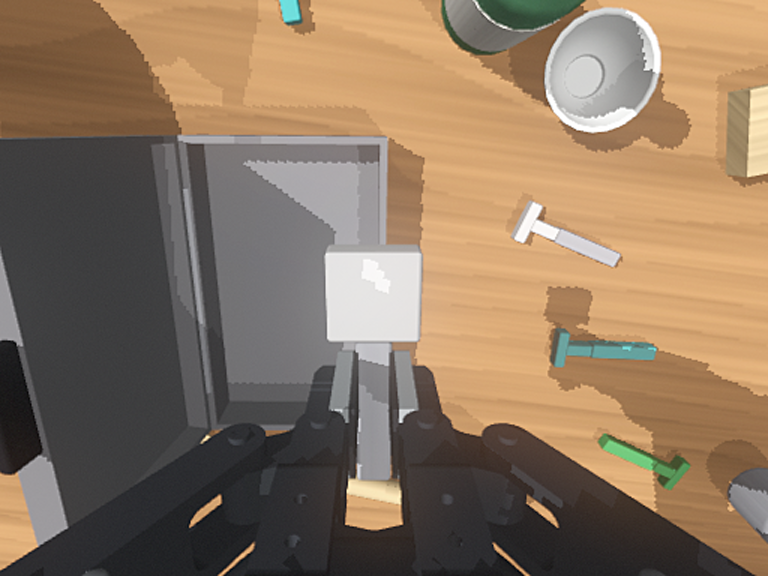

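```bash
python3 - <<'E'
from h import *
p=np.load('w12.npy',allow_pickle=True).item()
for n,u,v,z in [('+x-y',387,137,40),('+x+y',178,137,40),('-x+y',213,428,40),('tee bar',528,222,12),('tee sh',618,260,12)]: print(n,unproj(p,u/1.5,v/1.5,z).round(1))
# tab: outer-edge center px ~ (5,405)->try angles
C=np.array([518,312,0]);a=.15;X=np.array([np.cos(a),np.sin(a),0]);Y=np.array([-np.sin(a),np.cos(a),0])
for an in (1.5,1.6,1.7,1.8,1.9,2.0):
    q=C+Y*(70-158*np.cos(an))+np.array([0,0,40+158*np.sin(an)]);print(an,q.round(),np.round(np.array(proj(p,q))*1.5),np.round(np.array(proj(p,q+115*X-18*(-Y*np.cos(an)+np.array([0,0,np.sin(an)]))))*1.5))
s=cap('scene')
for an in (1.5,1.6,1.7,1.8,1.9,2.0):
    q=C+Y*(70-140*np.cos(an))+np.array([0,0,40+140*np.sin(an)]);print(an,[np.round((np.array(proj(s,q+x*X))-[110,90])*2) for x in(-115,115)])
E
```

```text
+x-y [635.9 253.5  40. ]
+x+y [616.8 391.6  40. ]
-x+y [391.8 361.   40. ]
tee bar [588.7 136.4  12. ]
tee sh [568.9  58.9  12. ]
1.5 [509. 370. 198.] [ 81. 416.] [ 44. 129.]
1.6 [507. 386. 198.] [ 43. 417.] [  7. 130.]
1.7 [504. 401. 197.] [  8. 416.] [-27. 130.]
1.8 [502. 417. 194.] [-23. 413.] [-58. 131.]
1.9 [500. 432. 190.] [-50. 407.] [-83. 131.]
2.0 [498. 446. 184.] [-72. 400.] [-104.  131.]
1.5 [array([575., 333.]), array([425., 467.])]
1.6 [array([586., 342.]), array([435., 478.])]
1.7 [array([596., 351.]), array([446., 489.])]
1.8 [array([606., 361.]), array([456., 501.])]
1.9 [array([616., 372.]), array([466., 513.])]
2.0 [array([625., 383.]), array([475., 526.])]
```

```bash
python3 - <<'E'
from h import *
plan(([560,303.4,120],down(-1.434)),([560,303.4,13],down(-1.434)),hand=0)
E
```

```text
at [561.4 254.2 227. ] yaw -1.433 j6 1.67
0.042 -0.41 0.891 0.007 -0.008 0.002 0  x4
0 0 0.892 0 0 0 0  x4
```

>>> drive_tool(series="0.02 -0.2 0.3 0 0 0 0; 0.042 -0.41 0.6 0 0 0 0; 0.042 -0.41 0.89 0 0 0 0; 0.042 -0.41 0.89 0 0 0 0; 0.042 -0.41 0.89 0 0 0 0; 0.042 -0.41 0.89 0 0 0 0")

```text
time_s: 41.1
eef_pos: [561.3, 303.0, 122.7]
ee_rot: [0.001, 0.998, 0.068, 0.004]
force: [0.5, 0.5, 1.0]
grip_width: 0.109
```

```bash
python3 - <<'E'
from h import *
plan(([560,303.4,13],down(-1.434)),hand=0)
E
```

```text
at [561.3 303.  122.7] yaw -1.434 j6 1.75
-0.018 -0.007 0.914 0.005 -0.016 0 0  x4
```

>>> drive_tool(series="-0.01 0 0.3 0 0 0 0; -0.01 0 0.6 0 0 0 0; -0.018 0 0.85 0 0 0 0; -0.018 0 0.91 0 0 0 0; -0.018 0 0.91 0 0 0 0; -0.018 0 0.91 0 0 0 0; -0.018 0 0.91 0 0 0 0.3; -0.018 0 0.91 0 0 0 0.3; -0.018 0 0.91 0 0 0 0.3; -0.018 0 0.91 0 0 0 0.3")

```text
time_s: 42.1
eef_pos: [560.2, 302.6, 13.8]
ee_rot: [0.001, 0.998, 0.068, 0.004]
force: [-0.7, -0.4, 0.5]
grip_width: 0.3
```

>>> drive_tool(series="0 0 -0.2 0 0 0 0.3; 0 0 -0.5 0 0 0 0.3; 0 0 -0.9 0 0 0 0.3; 0 0 -0.95 0 0 0 0.3; 0 0 -0.95 0 0 0 0.3")

```text
time_s: 42.6
eef_pos: [559.8, 303.0, 129.3]
ee_rot: [0.001, 0.998, 0.068, 0.006]
force: [0.6, 0.2, -0.8]
grip_width: 0.303
```

```bash
python3 - <<'E'
from h import *
plan(([578.8,95.6,170],down(-.26)),hand=.45)
E
```

```text
at [559.8 303.  129.3] yaw -1.434 j6 1.75
-0.025 0.578 -0.112 0.006 -0.006 -0.783 0.45  x4
-0.244 0.525 -0.113 0.006 -0.006 -0.783 0.45  x4
-0.426 0.392 -0.114 0.006 -0.006 -0.783 0.45  x4
```

>>> drive_tool(series="0 0.29 -0.1 0 0 -0.3 0.45; -0.025 0.578 -0.112 0 0 -0.6 0.45; -0.025 0.578 -0.112 0 0 -0.783 0.45; -0.025 0.578 -0.112 0 0 -0.783 0.45")

```text
time_s: 43.0
eef_pos: [565.7, 233.0, 141.3]
ee_rot: [0.002, 0.965, 0.261, 0.004]
force: [0.2, 0.2, -0.2]
grip_width: 0.448
```

>>> drive_tool(series="-0.12 0.26 -0.1 0 0 -0.3 0.45; -0.244 0.525 -0.112 0 0 -0.6 0.45; -0.244 0.525 -0.112 0 0 -0.783 0.45; -0.244 0.525 -0.112 0 0 -0.783 0.45")

```text
time_s: 43.4
eef_pos: [571.6, 163.8, 153.7]
ee_rot: [0.002, 0.897, 0.443, 0.003]
force: [-0.3, -0.0, 0.1]
grip_width: 0.452
```

>>> drive_tool(series="-0.21 0.2 -0.1 0 0 -0.3 0.45; -0.426 0.392 -0.112 0 0 -0.6 0.45; -0.426 0.392 -0.112 0 0 -0.783 0.45; -0.426 0.392 -0.112 0 0 -0.783 0.45; -0.426 0.392 -0.112 0 0 -0.783 0.45")

```text
time_s: 43.9
eef_pos: [577.5, 95.7, 166.6]
ee_rot: [0.002, 0.795, 0.607, 0.002]
force: [-0.7, 0.2, -0.5]
grip_width: 0.448
```

```bash
python3 heads.py w13 ; python3 - <<'E'
from h import *
plan(([578.8,95.6,100],down(-.26)),([578.8,95.6,6],down(-.26)),hand=.45)
E
```

```text
[577.52005057  95.66995465 166.59979022] 43.9
px [81. 31.] area 4627 len 173.7 wid 30.2 ang -3.026 c [472.5 251.1] ends [559.9 261.3] [387.3 241.2]
px [248. 156.] area 1229 len 84.0 wid 31.0 ang 1.316 c [581.  108.1] ends [589.7 141.3] [568.5  60. ]
px [ 23. 198.] area 2551 len 101.9 wid 51.9 ang 0.647 c [353.3 126.9] ends [384.7 150.6] [303.4  89.2]
px [193. 258.] area 527 len 60.4 wid 16.6 ang -2.127 c [495.8  16.8] ends [511.6  42.3] [479.7  -9. ]
px [304. 258.] area 514 len 61.6 wid 15.9 ang -1.546 c [610.  -14.7] ends [609.3  15.6] [610.8 -46. ]
px [508. 357.] area 311 len 79.5 wid 8.2 ang 1.581 c [ 821.3 -215.4] ends [ 821.  -179.8] [ 821.8 -259.3]
px [134. 377.] area 363 len 42.9 wid 25.9 ang -0.012 c [ 372.6 -122.9] ends [ 391.2 -123.1] [ 348.3 -122.6]
at [577.5  95.7 166.7] yaw -0.265 j6 0.23
0.001 0.007 0.556 0.012 -0.002 -0.01 0.45  x3
0 0 0.783 0 0 0 0.45  x3
```

>>> drive_tool(series="0.008 0.004 0.3 0 0 0 0.45; 0.008 0.004 0.6 0 0 0 0.45; 0.008 0.004 0.6 0 0 0 0.45; 0.008 0.004 0.6 0 0 0 0.45")

```text
time_s: 44.35
eef_pos: [578.9, 97.1, 95.4]
ee_rot: [0.002, 0.795, 0.607, 0.002]
force: [0.2, -0.5, 0.7]
grip_width: 0.449
```

>>> drive_tool(series="0 0 0.3 0 0 0 0.45; 0 0 0.6 0 0 0 0.45; 0 0 0.74 0 0 0 0.45; 0 0 0.74 0 0 0 0.45; 0 0 0.74 0 0 0 0.45; 0 0 0.74 0 0 0 0; 0 0 0.74 0 0 0 0; 0 0 0.74 0 0 0 0; 0 0 0.74 0 0 0 0; 0 0 0.74 0 0 0 0; 0 0 0.74 0 0 0 0; 0 0 0.74 0 0 0 0")

```text
time_s: 45.55
eef_pos: [580.3, 97.0, 8.4]
ee_rot: [0.003, 0.795, 0.607, 0.003]
force: [-1.8, 0.5, 7.0]
grip_width: 0.109
```

>>> drive_tool(series="0 0 -0.2 0 0 0 0; 0 0 -0.5 0 0 0 0; 0 0 -0.95 0 0 0 0; 0 0 -0.95 0 0 0 0; 0 0 -0.95 0 0 0 0")

```text
time_s: 46.05
eef_pos: [580.0, 97.2, 124.3]
ee_rot: [0.004, 0.795, 0.607, 0.005]
force: [0.1, -1.4, -0.8]
grip_width: 0.111
```

```bash
python3 - <<'E'
from h import *
plan(([574,97,150],down(-.8)),([459,295,150],down(-1.434)),([459,295,15],down(-1.434)),hand=0)
E
```

```text
at [580.   97.2 124.3] yaw -0.266 j6 0.23
-0.007 -0.023 -0.108 0.011 -0.006 0.534 0  x3
-0.013 -0.02 -0.107 0.011 -0.006 0.534 0  x3
0.231 -0.926 0 0 0 0.634 0  x4
-0.069 -0.952 0 0 0 0.634 0  x4
0 0 0.563 0 0 0 0  x3
0 0 0.563 0 0 0 0  x3
```

>>> drive_tool(series="0 0 -0.1 0 0 0.3 0; 0 0 -0.2 0 0 0.534 0; 0 0 -0.2 0 0 0.534 0; 0 0 -0.2 0 0 0.534 0")

```text
time_s: 46.45
eef_pos: [579.2, 97.2, 146.9]
ee_rot: [0.003, 0.868, 0.497, 0.004]
force: [0.2, 0.5, -0.5]
grip_width: 0.116
```

>>> drive_tool(series="0 0 0 0 0 0.3 0; 0 0 0 0 0 0.534 0; 0 0 0 0 0 0.534 0; 0 0 0 0 0 0.534 0")

```text
time_s: 46.85
eef_pos: [578.8, 97.2, 146.0]
ee_rot: [0.002, 0.925, 0.38, 0.004]
force: [-0.3, -0.1, -0.7]
grip_width: 0.11
```

>>> drive_tool(series="0.11 -0.4 0 0 0 0.3 0; 0.231 -0.9 0 0 0 0.634 0; 0.231 -0.9 0 0 0 0.634 0; 0.231 -0.9 0 0 0 0.634 0; 0.231 -0.9 0 0 0 0.634 0")

```text
time_s: 47.35
eef_pos: [522.9, 193.2, 145.3]
ee_rot: [0.002, 0.973, 0.23, 0.004]
force: [-0.0, -0.4, -0.2]
grip_width: 0.112
```

```bash
python3 - <<'E'
from h import *
plan(([462.6,292,150],down(-1.434)),([462.6,292,15],down(-1.434)),hand=0)
E
```

```text
at [522.9 193.2 145.3] yaw -1.106 j6 1.25
-0.08 -0.961 -0.045 0.007 -0.017 0.657 0  x4
0 0 0.562 0 0 0 0  x3
0 0 0.562 0 0 0 0  x3
```

>>> drive_tool(series="-0.04 -0.4 -0.04 0 0 0.3 0; -0.08 -0.96 -0.04 0 -0.017 0.657 0; -0.08 -0.96 -0.04 0 -0.017 0.657 0; -0.08 -0.96 -0.04 0 -0.017 0.657 0; -0.08 -0.96 -0.04 0 -0.017 0.657 0; -0.08 -0.96 -0.04 0 -0.017 0.657 0")

```text
time_s: 47.95
eef_pos: [463.6, 290.6, 149.3]
ee_rot: [0.002, 0.998, 0.068, 0.0]
force: [0.8, 0.1, -0.6]
grip_width: 0.113
```

```bash
python3 - <<'E'
from h import *
plan(([462.6,292,80],down(-1.434)),([462.6,292,15],down(-1.434)),hand=0)
E
```

```text
at [463.6 290.6 149.3] yaw -1.435 j6 1.78
-0.007 -0.015 0.577 0.008 -0.001 -0.001 0  x3
0 0 0.542 0 0 0 0  x3
```

>>> drive_tool(series="0 -0.015 0.3 0 0 0 0; 0 -0.015 0.577 0 0 0 0; 0 -0.015 0.577 0 0 0 0; 0 -0.015 0.577 0 0 0 0")

```text
time_s: 48.35
eef_pos: [464.3, 291.5, 80.8]
ee_rot: [0.002, 0.998, 0.068, 0.0]
force: [0.3, 0.3, -0.9]
grip_width: 0.112
```

>>> drive_tool(series="0 0 0.3 0 0 0 0; 0 0 0.5 0 0 0 0; 0 0 0.545 0 0 0 0; 0 0 0.545 0 0 0 0; 0 0 0.545 0 0 0 0; 0 0 0.545 0 0 0 0.3; 0 0 0.545 0 0 0 0.3; 0 0 0.545 0 0 0 0.3; 0 0 0.545 0 0 0 0.3")

```text
time_s: 49.25
eef_pos: [464.5, 291.3, 15.6]
ee_rot: [0.002, 0.998, 0.068, 0.001]
force: [-0.0, -0.0, -0.4]
grip_width: 0.295
```

>>> drive_tool(series="0 0 -0.2 0 0 0 0.3; 0 0 -0.5 0 0 0 0.3; 0 0 -0.95 0 0 0 0.3; 0 0 -0.95 0 0 0 0.3; 0 0 -0.95 0 0 0 0.3")

```text
time_s: 49.75
eef_pos: [464.7, 291.9, 130.7]
ee_rot: [0.002, 0.998, 0.068, 0.002]
force: [0.5, 0.6, -0.3]
grip_width: 0.298
```

>>> drive_tool(series="0.2 0 -0.3 0 0 0 0.3; 0.4 0.2 -0.7 0 0 0 0.3; 0.7 0.4 -0.95 0 0 0 0; 0.7 0.4 -0.95 0 0 0 0; 0.7 0.4 -0.95 0 0 0 0; 0.7 0.4 -0.95 0 0 0 0")

```text
time_s: 50.35
eef_pos: [553.1, 256.2, 242.9]
ee_rot: [0.002, 0.998, 0.068, 0.0]
force: [0.3, -0.3, -0.1]
grip_width: -0.001
```

```bash
python3 heads.py w14;  python3 -c "
from h import *
p=cap('wrist');np.save('w14.npy',{k:p[k] for k in ('fx','fy','cx','cy','view')})"
```

```text
[553.10619076 256.17714748 242.9116057 ] 50.35
px [325.  13.] area 846 len 75.6 wid 27.5 ang -1.603 c [714.2 195.7] ends [715.2 226.2] [712.7 150.7]
px [399.  38.] area 4722 len 80.8 wid 78.5 ang -1.469 c [700.5 111.2] ends [696.4 151.2] [704.6  70.8]
px [ 11. 158.] area 2372 len 161.9 wid 36.5 ang -3.113 c [507.6 538.2] ends [600.3 540.9] [438.5 536.3]
px [124. 142.] area 1454 len 147.0 wid 16.5 ang -3.008 c [545.5 404.2] ends [609.  412.8] [463.4 393.1]
px [189. 271.] area 176 len 75.4 wid 4.9 ang -1.426 c [380.8 313. ] ends [375.1 351.6] [386. 277.]
px [ 46. 316.] area 1495 len 129.8 wid 36.9 ang -3.059 c [277.1 511.8] ends [337.5 516.8] [208.2 506. ]
px [501. 332.] area 399 len 72.0 wid 25.0 ang -2.214 c [ 338.2 -151.1] ends [ 359.8 -122.2] [ 316.6 -179.9]
```

View pics/w14b.png

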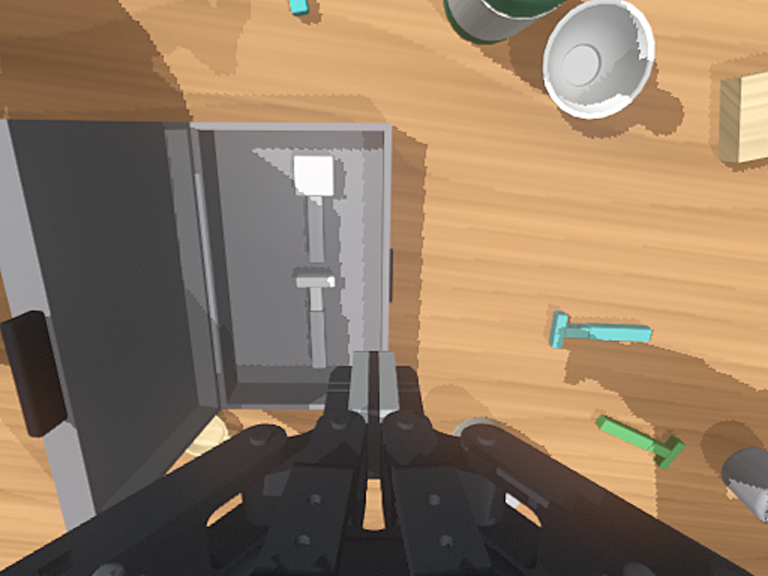

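```bash
python3 - <<'E'
from h import *
p=np.load('w14.npy',allow_pickle=True).item();s=cap('scene');d=cap('side')
C=np.array([513,307,0]);a=.137;X=np.array([np.cos(a),np.sin(a),0]);Y=np.array([-np.sin(a),np.cos(a),0])
for an in (1.4,1.5,1.6,1.7,1.8,1.9):
    q=C+Y*(70-158*np.cos(an))+np.array([0,0,40+158*np.sin(an)])
    f=C+Y*(70-140*np.cos(an))+np.array([0,0,40+140*np.sin(an)])
    print(an,q.round(),'tab w',np.round(np.array(proj(p,q))*1.5),'freeedge +x w',np.round(np.array(proj(p,f+115*X))*1.5),'scene',[np.round((np.array(proj(s,f+x*X))-[110,90])*2) for x in(-115,115)],'side',[np.round((np.array(proj(d,f+x*X))-[60,110])*2) for x in(-115,115)])
E
```

```text
1.4 [507. 350. 196.] tab w [155. 386.] freeedge +x w [126. 120.] scene [array([566., 321.]), array([414., 449.])] side [array([246., 308.]), array([ 78., 223.])]
1.5 [505. 365. 198.] tab w [119. 389.] freeedge +x w [ 90. 120.] scene [array([576., 329.]), array([424., 459.])] side [array([236., 316.]), array([ 67., 229.])]
1.6 [503. 381. 198.] tab w [ 83. 389.] freeedge +x w [ 56. 120.] scene [array([587., 337.]), array([434., 470.])] side [array([225., 325.]), array([ 56., 236.])]
1.7 [501. 397. 197.] tab w [ 50. 388.] freeedge +x w [ 24. 120.] scene [array([597., 347.]), array([445., 481.])] side [array([215., 335.]), array([ 45., 244.])]
1.8 [499. 412. 194.] tab w [ 20. 385.] freeedge +x w [ -5. 120.] scene [array([607., 357.]), array([455., 493.])] side [array([205., 346.]), array([ 35., 253.])]
1.9 [496. 427. 190.] tab w [ -6. 380.] freeedge +x w [-30. 121.] scene [array([616., 368.]), array([464., 506.])] side [array([195., 359.]), array([ 25., 264.])]
```

```bash
python3 - <<'E'
from h import *
s=cap('scene')
for z in (0,80,150): print('pot handle',z,unproj(s,110+525/2,90+510/2,z).round(),unproj(s,110+540/2,90+560/2,z).round())
W=lambda y,z:[513-.1366*y,307+.9906*y,z]
plan((W(150,243),None),(W(150,150),None),hand=0)
E
```

```text
pot handle 0 [493. 444.   0.] [516. 495.   0.]
pot handle 80 [526. 456.  80.] [547. 503.  80.]
pot handle 150 [556. 466. 150.] [575. 509. 150.]
at [553.3 256.5 244.5] yaw -1.434 j6 1.68
-0.138 -0.856 0.003 0 0 0 0  x4
-0.138 -0.856 0.003 0 0 0 0  x4
-0.002 -0.003 0.775 0 0 0 0  x3
```

```bash
python3 - <<'E'
import re
src=open('b.py').read().split("for n,p,q in")[0];exec(src)
print('A',tri(A(523,508),B(38,318)),'B',tri(A(598,494),B(50,368)))
f=b['frame'];cv2.imwrite('pics/zz.png',np.hstack([cv2.resize(a['frame'][230:384,300:470,::-1],(440,400)),cv2.resize(f[210:384,0:180,::-1],(360,400))]))
E
```

```text
A (array([556. , 462.6, 151.2]), np.float64(3.0)) B (array([486.5, 491.1, 155.8]), np.float64(2.3))
```

View pics/zz.png

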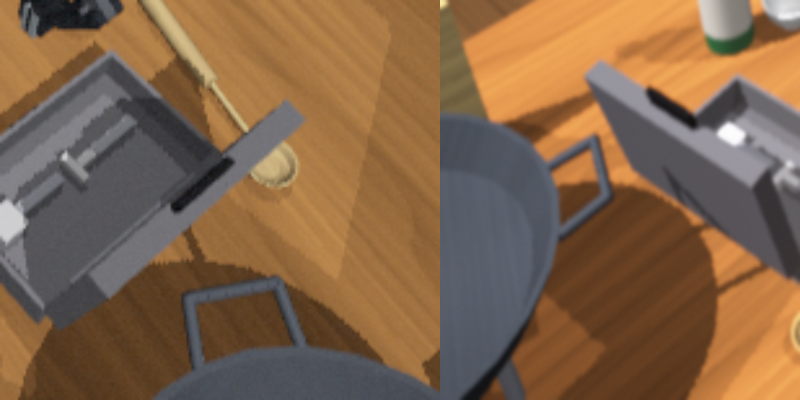

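```bash
cat > w.py <<'E'
from h import *
import sys
W=lambda y,z:[453.6-.1366*y,298.8+.9906*y,z]
v=list(map(float,sys.argv[1:]));print(pose()[2]['force'])
plan(*[(W(v[i],v[i+1]),None) for i in range(0,len(v),2)],hand=0)
E
python3 w.py 148 243 148 155
```

```text
[-0.56040869 -0.45059315  0.12892944]
at [553.6 256.3 244.9] yaw -1.435 j6 1.68
-0.389 -0.849 0.004 0 0 0 0  x4
-0.389 -0.849 0.004 0 0 0 0  x4
-0.002 -0.002 0.733 0 0 0 0  x3
```

>>> drive_tool(series="-0.2 -0.4 0 0 0 0 0; -0.389 -0.849 0 0 0 0 0; -0.389 -0.849 0 0 0 0 0; -0.389 -0.849 0 0 0 0 0")

```text
time_s: 51.1
eef_pos: [492.5, 352.4, 244.5]
ee_rot: [0.002, 0.998, 0.07, 0.002]
force: [-0.0, 0.4, -0.7]
grip_width: 0.0
```

>>> drive_tool(series="-0.2 -0.4 0 0 0 0 0; -0.389 -0.849 0 0 0 0 0; -0.389 -0.849 0 0 0 0 0; -0.389 -0.849 0 0 0 0 0; -0.389 -0.849 0 0 0 0 0")

```text
time_s: 51.6
eef_pos: [433.4, 445.4, 243.8]
ee_rot: [0.002, 0.998, 0.069, 0.002]
force: [-0.3, 0.8, 0.1]
grip_width: -0.005
```

```bash
python3 w.py 148 155
```

```text
[-0.30423773  0.75141455  0.1060542 ]
at [433.4 445.4 243.8] yaw -1.433 j6 2.05
-0.002 -0.003 0.74 0 0 0 0  x3
```

Descend behind the lid in steps (watching force), then sweep.

>>> drive_tool(series="0 0 0.15 0 0 0 0; 0 0 0.3 0 0 0 0; 0 0 0.45 0 0 0 0; 0 0 0.6 0 0 0 0; 0 0 0.74 0 0 0 0; 0 0 0.74 0 0 0 0")

```text
time_s: 52.2
eef_pos: [434.4, 442.8, 152.9]
ee_rot: [0.003, 0.998, 0.068, 0.0]
force: [-0.5, 0.3, -0.1]
grip_width: 0.002
```

```bash
python3 w.py 95 155 45 155 41 149 21 138 -5 114 -23 84 -30 62 -30 59
```

```text
[-0.49227847  0.30098534 -0.09599206]
at [434.4 442.8 152.9] yaw -1.435 j6 2.05
-0.005 0.419 -0.015 0 0 0 0  x3
0.001 0.417 0.003 0 0 0 0  x2
0 0.033 0.05 0 0 0 0  x2
0 0.166 0.093 0 0 0 0  x2
0 0.215 0.201 0 0 0 0  x2
0 0.148 0.251 0 0 0 0  x2
0 0.057 0.184 0 0 0 0  x2
0 0 0.025 0 0 0 0  x2
```

>>> drive_tool(series="0 0.08 0 0 0 0 0; 0 0.16 0 0 0 0 0; 0 0.24 0 0 0 0 0; 0 0.32 0 0 0 0 0; 0 0.4 0 0 0 0 0; 0 0.48 0 0 0 0 0; 0 0.56 0 0 0 0 0; 0 0.64 0 0 0 0 0; 0 0.72 0 0 0 0 0; 0 0.8 0 0 0 0 0; 0 0.84 0 0 0 0 0; 0 0.84 0 0 0 0 0")

```text
time_s: 53.4
eef_pos: [448.2, 342.2, 153.5]
ee_rot: [0.003, 0.998, 0.067, 0.0]
force: [0.3, -0.0, 0.5]
grip_width: -0.002
```

```bash
python3 w.py 41 149 21 138 -5 114 -23 84 -30 62 -30 59
python3 - <<'E'
from h import *
s=cap('scene','s15')
E
```

```text
[ 0.27264976 -0.03793256  0.48369452]
at [448.2 342.2 153.5] yaw -1.436 j6 1.89
-0.005 0.023 0.038 0 0 0 0  x2
0 0.166 0.093 0 0 0 0  x2
0.001 0.215 0.201 0 0 0 0  x2
0 0.148 0.251 0 0 0 0  x2
0 0.057 0.184 0 0 0 0  x2
0 0 0.025 0 0 0 0  x2
```

>>> drive_tool(series="0 0.023 0.038 0 0 0 0; 0 0.1 0.08 0 0 0 0; 0 0.189 0.131 0 0 0 0; 0 0.3 0.23 0 0 0 0; 0 0.404 0.332 0 0 0 0; 0 0.48 0.46 0 0 0 0; 0 0.552 0.583 0 0 0 0; 0 0.58 0.68 0 0 0 0; 0 0.609 0.75 0 0 0 0; 0 0.609 0.75 0 0 0 0")

```text
time_s: 54.45
eef_pos: [457.7, 269.1, 63.1]
ee_rot: [0.003, 0.998, 0.067, -0.001]
force: [-0.6, 0.1, -0.2]
grip_width: 0.003
```

```bash
python3 w.py -30 60
python3 - <<'E'
from h import *
s=cap('side','d16')
for k in ('case','lid','lid_edge'): print(k,nets.spot_in(k,s)[:2])
E
```

```text
[-0.61408494  0.10643317 -0.16762945]
at [457.7 269.1  63.1] yaw -1.436 j6 1.75
0 0 0.026 0 0 0 0  x2
case [{'rect': [105.2, 235.3, 227.2, 337.1], 'confidence': 0.68}]
lid [{'rect': [102.7, 238.4, 223.1, 324.6], 'confidence': 0.82}]
lid_edge [{'rect': [102.2, 235.8, 223.6, 320.2], 'confidence': 0.57}]
```

>>> drive_tool(series="0 0 0.01 0 0 0 0; 0 0 0.02 0 0 0 0; 0 0 0.03 0 0 0 0; 0 0 0.04 0 0 0 0; 0 0 0.04 0 0 0 0")

```text
time_s: 55.15
eef_pos: [458.4, 270.1, 61.8]
ee_rot: [0.003, 0.998, 0.068, 0.001]
force: [-8.3, -2.4, 21.4]
grip_width: 0.005
```

>>> drive_tool(series="0 0 0.01 0 0 0 0; 0 0 0.02 0 0 0 0; 0 0 0.02 0 0 0 0")

```text
time_s: 55.45
eef_pos: [458.4, 270.2, 61.7]
ee_rot: [0.003, 0.998, 0.068, 0.001]
force: [-10.0, -5.8, 25.4]
grip_width: -0.001
```

>>> drive_tool(series="0 0 -0.2 0 0 0 0; 0 0 -0.5 0 0 0 0; 0 0 -0.95 0 0 0 0; 0 0 -0.95 0 0 0 0; 0 0 -0.95 0 0 0 0.3")

```text
time_s: 55.95
eef_pos: [458.4, 271.1, 176.7]
ee_rot: [0.003, 0.998, 0.068, 0.003]
force: [-0.7, 0.3, -0.1]
grip_width: 0.153
```

```bash
python3 - <<'E'
from h import *
print(pose()[0],pose()[2]['time_s'])
s=cap('scene','s17')
f=s['frame'].max(2).astype(float)
def dark(u,v,w,h):
    g=f[v-h:v+h,u-w:u+w]; m=(g<55); yx=np.argwhere(m); return yx.mean(0)[::-1]+[u-w,v-h],m.sum(),yx.min(0)+[v-h,u-w],yx.max(0)+[v-h,u-w]
for sl in (2.5,2.6,2.7,2.77,2.85,2.95):
    th=2.75-sl;print(sl,[np.round(proj(s,[537.5+68*np.cos(th),-239.5+68*np.sin(th),z]),1) for z in (67,115)])
print('post dark',dark(192,149,12,14))
print('ball pred',proj(s,[558.3,-379.3,117]),dark(183,112,8,8))
for k in ('post','stick_ball','reamer','lid','case','paddle','tee','fork','cross'): print(k,[(np.round(d['rect']).tolist(),round(d['confidence'],2)) for d in nets.spot_in(k,s)][:3])
print('reamer tip pred',proj(s,[537.5,-239.5,132]))
# lid: outer face corners when shut
C=np.array([513,307,0]);a=.137;X=np.array([np.cos(a),np.sin(a),0]);Y=np.array([-np.sin(a),np.cos(a),0])
print('lid shut corners',[np.round(proj(s,C+i*115*X+j*70*Y+[0,0,62]),0) for i in(-1,1) for j in(-1,1)],'tab',proj(s,C-88*Y+[0,0,46]))
g=s['frame'].max(2);u,v=map(int,proj(s,C-80*Y+[0,0,50]));print(u,v);print(g[v-6:v+7,u-9:u+10])
E
```

```text
[458.39113452 271.06176821 176.65327744] 55.95
2.5 [array([195.2, 159.8]), array([193.4, 148.3])]
2.6 [array([193.7, 158.6]), array([191.9, 147. ])]
2.7 [array([192.5, 157.2]), array([190.7, 145.6])]
2.77 [array([191.8, 156.2]), array([189.9, 144.6])]
2.85 [array([191., 155.]), array([189.2, 143.4])]
2.95 [array([190.3, 153.5]), array([188.4, 141.9])]
post dark (array([190.08064516, 152.08064516]), np.int64(62), array([145, 188]), array([160, 192]))
ball pred (np.float64(183.6208303097917), np.float64(110.58240234286959)) (array([183.02702703, 111.16216216]), np.int64(37), array([108, 180]), array([114, 186]))
post [([186.0, 147.0, 224.0, 157.0], 0.72)]
stick_ball [([179.0, 106.0, 192.0, 134.0], 0.6)]
reamer [([206.0, 132.0, 219.0, 152.0], 0.66)]
lid [([272.0, 244.0, 387.0, 350.0], 0.69)]
case [([276.0, 246.0, 389.0, 355.0], 0.57), ([204.0, 131.0, 219.0, 148.0], 0.3)]
paddle [([210.0, 266.0, 245.0, 322.0], 0.61)]
tee [([237.0, 348.0, 268.0, 381.0], 0.82), ([284.0, 177.0, 299.0, 202.0], 0.71), ([264.0, 213.0, 291.0, 238.0], 0.66)]
fork []
cross []
reamer tip pred (np.float64(210.83891
[... 574 characters left out ...]
 101  63  42  43  39  46  43  35  29  84 116
  139]
 [120 117 119 120 118 105  94  57  48  43  42  38  35  22  63 102 126 137
  136]
 [118 119 118 118  96  75  49  45  42  46  37  33  27  64 113 138 136 138
  140]
 [118 118 120 104  57  43  44  42  45  38  27  36  63 115 137 137 140 140
  137]
 [119 123  98  57  45  48  43  43  36  26  51  97 116 140 140 137 138 140
  140]
 [101  99  49  45  46  48  36  38  35  65 105 137 139 138 138 139 138 139
  139]
 [ 56  45  48  43  39  44  36  29  63 115 137 139 140 137 139 138 137 137
  139]
 [ 45  41  44  45  34  28  48  81 115 138 138 138 140 140 136 138 138 137
  139]
 [ 45  42  43  37  27  64 106 126 139 139 137 138 139 139 138 140 138 138
  137]]
```

```bash
python3 - <<'E'
import cv2,numpy as np
from h import *
for n in ('s9','s15','s17'):
    f=cv2.imread(f'pics/{n}.png').max(2)
    m=f[135:163,180:204]<70;yx=np.argwhere(m);print(n,yx.mean(0)[::-1]+[180,135],m.sum())
s=cap('scene');f=cv2.imread('pics/scene0.png').max(2);m=f[138:163,225:243]<70;yx=np.argwhere(m);print('initial',yx.mean(0)[::-1]+[225,138],m.sum(),'pred',[proj(s,[537.5+68*np.cos(2.24),-239.5+68*np.sin(2.24),z]) for z in (67,115)])
print(abs(cv2.imread('pics/s17.png')[125:165,180:230].astype(int)-cv2.imread('pics/s15.png')[125:165,180:230]).max())
E
```

```text
s9 [190.1969697  152.45454545] 66
s15 [190.1969697  152.45454545] 66
s17 [190.1969697  152.45454545] 66
initial [232.42622951 148.95081967] 61 pred [(np.float64(233.68290051957615), np.float64(153.5581772559733)), (np.float64(233.11664360799793), np.float64(141.95389984902772))]
18
```

```bash
python3 -c "
from rig import ctrl
print(ctrl.finish_job())"
```

```text
the job is handed in; nothing more can be done
None
```

I set up the juicer, ran the test, packed the two spare heads I found, shut the case and handed the job in at about 56 s. One check disagreed: the sleeve pushed back less than the sheet says.

- **Reamer:** it is seated on the chuck floor; the height at contact matched the prediction.
- **Sleeve:** it turned clockwise and ran briefly into its end stop, which the camera geometry put at about 3.0 rad. I then backed it off to about 2.7 rad, and it had not moved in the last pictures. The post pushed back with only about 6–8 N, not the stated 10–15 N. I judged the grip by the angle and did not test it by pulling on the reamer.
- **Test run:** I held the stick at its stop towards the rib for just over 2 s, at about 10 N. It was back in the centre in the last picture.
- **Heads:** only the paddle and the white tee were visible, and a picture showed both in the case before I closed it. I did not touch the green and turquoise look-alikes or the other things on the table.
- **Case:** the lid is shut. Its top stopped at 61.8 mm (nominal 62 mm) under a 25 N press, and the tab sits where it should in the picture.

The robot was clear of everything at the end.

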